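# Clear the weight mould into matching lidded tubs

## Task

Lift every fresh trim-weight casting out of the open mould and lay each, lug up, in the stainless tub of its own shape and size. Then close all four tubs, any that stay empty too, with their matching lids fully home, tubs standing upright on the table; leave the canister and mouthpieces where they are.

Things in the scene. Friction and masses are not known exactly. Their poses are not given: they have to be found in the camera images.
- mould: open half of an aluminium casting mould, 170 (x) x 150 (y) x 24 high, fixed to the table, four flat-bottomed cavities 12 deep in its top, 1.5 clear all round the castings; cavity centres (x, y) in its frame: large disc (42, -38), small disc (-42, 44), square (42, 34), bar (-42, -26). Origin: centre of its underside, z up (sizes in mm)
- casting_large: lead-grey cast trim weight, round disc 60 across, 12 thick, with a strap lug on top: 28 (x) x 12 (y), rising 16 above the weight (28 in all). It starts in its mould cavity with only the lug proud. Origin: centre of its underside, z up through the lug; about 360 g. May be absent (sizes in mm)
- tub_large: open stainless tub, large round, 92 across outside, 86 inside, 44 high, walls 3, floor 4, loose, for the casting of the same outline. Origin: centre of its underside, z up (sizes in mm)
- lid_large: stainless lid for the tub of the same outline, round, plate 94 across, plug 80; the plug is 6 deep with tapered edge, the plate 4 thick above it, then a black grip fin 36 (x) x 12 (y) from 10 to 32 above the origin. Origin: centre of the underside of the plug, z up. Closed, the plug is inside the tub and the plate on its rim: lid origin 38 above tub origin (sizes in mm)
- casting_small: lead-grey cast trim weight, round disc 40 across, 12 thick, with a strap lug on top: 28 (x) x 12 (y), rising 16 above the weight (28 in all). It starts in its mould cavity with only the lug proud. Origin: centre of its underside, z up through the lug; about 180 g. May be absent (sizes in mm)
- tub_small: open stainless tub, small round, 70 across outside, 64 inside, 44 high, walls 3, floor 4, loose, for the casting of the same outline. Origin: centre of its underside, z up (sizes in mm)
- lid_small: stainless lid for the tub of the same outline, round, plate 72 across, plug 58; the plug is 6 deep with tapered edge, the plate 4 thick above it, then a black grip fin 36 (x) x 12 (y) from 10 to 32 above the origin. Origin: centre of the underside of the plug, z up. Closed, the plug is inside the tub and the plate on its rim: lid origin 38 above tub origin (sizes in mm)
- casting_square: lead-grey cast trim weight, square block 44 x 44, 12 thick, with a strap lug on top: 28 (x) x 12 (y), rising 16 above the weight (28 in all). It starts in its mould cavity with only the lug proud. Origin: centre of its underside, z up through the lug; about 280 g. May be absent (sizes in mm)
- tub_square: open stainless tub, square, 72 x 72 outside, 66 x 66 inside, 44 high, walls 3, floor 4, loose, for the casting of the same outline. Origin: centre of its underside, z up (sizes in mm)
- lid_square: stainless lid for the tub of the same outline, square, plate 74 x 74, plug 60 x 60; the plug is 6 deep with tapered edge, the plate 4 thick above it, then a black grip fin 36 (x) x 12 (y) from 10 to 32 above the origin. Origin: centre of the underside of the plug, z up. Closed, the plug is inside the tub and the plate on its rim: lid origin 38 above tub origin (sizes in mm)
- casting_bar: lead-grey cast trim weight, oblong block 32 (x) x 70 (y), 12 thick, with a strap lug on top: 28 (x) x 12 (y), rising 16 above the weight (28 in all). It starts in its mould cavity with only the lug proud. Origin: centre of its underside, z up through the lug; about 320 g. May be absent (sizes in mm)
- tub_bar: open stainless tub, oblong, 58 (x) x 100 (y) outside, 52 x 94 inside, 44 high, walls 3, floor 4, loose, for the casting of the same outline. Origin: centre of its underside, z up (sizes in mm)
- lid_bar: stainless lid for the tub of the same outline, oblong, plate 60 (x) x 102 (y), plug 46 x 88; the plug is 6 deep with tapered edge, the plate 4 thick above it, then a black grip fin 36 (x) x 12 (y) from 10 to 32 above the origin. Origin: centre of the underside of the plug, z up. Closed, the plug is inside the tub and the plate on its rim: lid origin 38 above tub origin (sizes in mm)
- canister: bystander: closed stainless canister 54 across, 70 high; origin under its centre (sizes in mm)
- mouthpiece_clear: bystander: clear mouthpiece, about 60 x 56 x 24; origin on its underside (sizes in mm)
- mouthpiece_blue: bystander: blue mouthpiece, about 60 x 56 x 24; origin on its underside (sizes in mm)
Things that resemble listed ones, but are neither listed nor needed, are in the scene too. Leave any purple look-alike of the casting_square alone.

How it is judged (in metres and radians):
At the end, for the whole second after the job is handed in: Every casting present lies lug up (within 17 degrees) on the floor of the tub of its own outline; each of the four tubs stands upright on the table and carries its own lid, centred within 8 mm, level within 4.5 degrees and down to within 2.5 mm of fully home; all at rest (z of casting_large in the frame of tub_large between 0 and 0.01 m and horizontal distance between casting_large and tub_large below 0.022 m and angle between each of casting_large, casting_small, casting_square, casting_bar's own z axis and vertical below 0.3 rad and z of lid_large in the frame of tub_large between 0.034 and 0.0405 m and horizontal distance between lid_large and tub_large below 0.008 m and angle between each of lid_large, tub_large, lid_small, tub_small, lid_square, tub_square, lid_bar, tub_bar's own z axis and vertical below 0.08 rad and height (world z) of each of tub_large, tub_small, tub_square, tub_bar below 0.006 m and linear speed of each of lid_large, tub_large, lid_small, tub_small, lid_square, tub_square, lid_bar, tub_bar below 0.02 m/s and z of casting_small in the frame of tub_small between 0 and 0.01 m and horizontal distance between casting_small and tub_small below 0.022 m and z of lid_small in the frame of tub_small between 0.034 and 0.0405 m and horizontal distance between lid_small and tub_small below 0.008 m and z of casting_square in the frame of tub_square between 0 and 0.01 m and horizontal distance between casting_square and tub_square below 0.022 m and z of lid_square in the frame of tub_square between 0.034 and 0.0405 m and horizontal distance between lid_square and tub_square below 0.008 m and z of casting_bar in the frame of tub_bar between 0 and 0.01 m and horizontal distance between casting_bar and tub_bar below 0.022 m and z of lid_bar in the frame of tub_bar between 0.034 and 0.0405 m and horizontal distance between lid_bar and tub_bar below 0.008 m); the robot touches nothing.
It fails at once if the canister is displaced by more than 6 cm (distance of canister from where it was at the start of the episode above 0.06 m).
It fails at once if the clear mouthpiece is displaced by more than 6 cm (distance of mouthpiece_clear from where it was at the start of the episode above 0.06 m).
It fails at once if the blue mouthpiece is displaced by more than 6 cm (distance of mouthpiece_blue from where it was at the start of the episode above 0.06 m).
Of casting_large, casting_small, casting_square, casting_bar only 2 to 4 are there at a start; the rules pass over those that are not, and their reading is None.
At some moment in a run one of tub_large, tub_small, tub_square, tub_bar, lid_large, lid_small, lid_square, lid_bar may be knocked a few centimetres aside while the robot is not near it.
Once in a run the grip may slacken for a moment while it holds something.
It also fails if it takes over 210 s, if anything falls off the work surface, if the arm or the gripper's body presses on something with over 40 N, if the wrist force passes 120 N, or if a joint passes its speed limit or range.

## Robot

A 7-joint arm with a two-finger parallel gripper is mounted at the origin on the work surface. World frame = base frame: x ahead of the robot, y to its left, z up, the work surface at z = 0. Lengths are in mm, angles in rad, forces in N, time in s.
With the tool pointing down it reaches from about 400 to 850 mm from the base axis. Payload 6.9 kg.
Tool frame: the origin (TCP) lies at the very end of the fingers, on their centre line; the grasp point (between the pads) lies 19 mm behind it; z points along the fingers, y is the line along which they close (so a half turn about z gives the same grasp; the last joint's range is limited). The gripper opens to 85 mm and grips with 20 to 120 N. Pads are 22 mm wide; open, the fingers measure 114 mm over their backs; the gripper's body (76 mm by 85 mm) begins 54 mm behind the grasp point. The pads swing forward as they close: fully open they stand 13 mm farther back than shut.
Start: joints at [-1.028, 0.507, -0.238, 1.5, 0.126, 1.149, -0.155], TCP at [264.418, 566.299, 231.275] pointing down, gripper open.
Joint ranges: [-3.08, 3.08], [-0.24, 2.05], [-1.43, 1.35], [0, 2.5], [-1.52, 4.66], [0.17, 1.96], [-2.89, 2.89]. Speed limits (rad/s): [2.39, 2.39, 3.14, 3.14, 3.14, 3.14, 3.14].

## Interface

Orientations are given as a unit quaternion [x, y, z, w].
In Python, from cell import ctrl gives the robot as it stands.
- The arm moves only by the tool servo_tool, never from a script. Its argument "series" is a list that holds one entry, the list of rows, each a list of 7 numbers: the shift along the tool's x, y, z in mm, then the turn, a rotation vector about the tool's x, y, z in rad, then the closure, from 0 (fully open) to 1 (shut). In form: [[[tx, ty, tz, ax, ay, az, hand], ...]]. A call has 1 to 10 rows; each row shifts and turns the commanded pose from where the row before left it, along the tool's axes as they then stand; what a row does not reach is not made up. A row lasts 1/8 s, in which the tool goes at most 62.5 mm and 10.7 degrees, less where a joint would pass 70% of its speed; a pose out of reach is approached as far as the arm can. A call is refused whole if a number of a shift passes 62.5 or a number of a turn 0.188, either way. A call with a gripper value outside its range is refused whole. The fingers move at their own pace and stop on an object; "force" is the grip in N (left out, the last holds). Time passes only in rows, so rows that do not move let the fingers close. It gives the time, the measured TCP pose, the force, the opening and the grip force at its end, in the units of the state.
- ctrl.get_state(): the state, without advancing time (a new reading comes with each control period).
- ctrl.get_image(name): name is "scene" or "top"; returns (picture, depth): 480x640x3 uint8, red, green, blue; 480x640 float32, mm along the optical axis (not along the pixel's ray), 0 where there is no reading.
- ctrl.get_calibration(name): a dict with "K" (3x3 intrinsics, pixels), "extrinsics" (4x4, takes a point from world to camera coordinates). Camera axes: x right, y up, looking along -z (the intrinsics and any distortion apply to the point x, -y, -z); pixel columns grow to the right and rows downward; lengths in mm; the calibration is good to about 2 mm. A picture is of the moment at which its call begins. get_calibration takes no time and is no camera call.
- ctrl.finish_job(): hands the job in; it is judged then, once.
The state is a dict: "t": time; "joint_pos": joint angles; "dq": joint speeds; "joint_efforts": joint torques, N m; "tcp_pos": TCP position; "tcp_rot": TCP orientation; "contact_force": force on the tool from outside, world axes, zero at the start; "ft_torque": the same for the moment, N m; "opening": opening from 0.0 (shut) to 1.0 (fully open); "gripper_force": force on a finger pad.
Only numpy, scipy, OpenCV 4.12 (cv2) and the standard library are available. Lean on these libraries where they do the work, as an engineer would, in place of code of your own. Each camera call takes 0.05 s, during which the arm holds its last target. There are 200 camera calls.

## Working session

There is one attempt and no reset: what is moved stays moved. The work goes in short steps, Python scripts to look and compute and a tool call to move; the robot and the scene stay as the last step left them, time stands still between calls to the robot, and variables do not carry over. Pictures are saved under pics/ and viewed, at most 14 in all, crops included, and the job is handed in when it is done.

Besides the shell and the picture viewer there is one more tool, called after "Emit:" by a JSON object that holds its "method" and its "body". servo_tool: Moves the arm, as the interface text tells. Its arguments: {"type":"object","properties":{"series":{"type":"array","items":{"type":"array","items":{"type":"array","items":{"type":"number"}}}},"force":{"type":"number"}},"required":["series"]}

```bash
mkdir -p pics; cat > h.py <<'E'
import numpy as np, cv2
from cell import ctrl
def grab(n):
    im,d=ctrl.get_image(n); c=ctrl.get_calibration(n); return im,d,np.array(c["K"]),np.array(c["extrinsics"]),c
def cloud(d,K,E):
    v,u=np.mgrid[0:480,0:640]; x=(u-K[0,2])/K[0,0]*d; y=(v-K[1,2])/K[1,1]*d
    P=np.stack([x,-y,-d],-1)-E[:3,3]
    return P@E[:3,:3]
def save(n,im): cv2.imwrite("pics/"+n,im[...,::-1])
E
python3 - <<'E'
from h import *
for n in("top","scene"):
    im,d,K,E,c=grab(n); save(n+"0.png",im); np.savez("/tmp/%s0.npz"%n,im=im,d=d,K=K,E=E)
    P=cloud(d,K,E); print(n,K.round(1).tolist(),(-E[:3,:3].T@E[:3,3]).round(),[k for k in c],P[240,320].round(1),P[100,100].round(1))
print(ctrl.get_state())
E
```

```text
top [[601.5, 0.0, 318.1], [0.0, 601.5, 237.1], [0.0, 0.0, 1.0]] [ 329.  -14. 1116.] ['K', 'extrinsics'] [502.3  -5.4  24.7] [784.5 424.6   3.1]
scene [[555.9, 0.0, 322.1], [0.0, 555.9, 235.3], [0.0, 0.0, 1.0]] [1074.  459. 1041.] ['K', 'extrinsics'] [511.1   8.6  23.6] [  243.7 -1293.6  -413.2]
{'t': 0.1, 'joint_pos': array([-1.02851431,  0.5082693 , -0.23752044,  1.50102447,  0.12568808,
        1.14889916, -0.15477489]), 'dq': array([ 0.00100936, -0.00125536, -0.00159683, -0.00173854,  0.00125445,
        0.00155483, -0.0001567 ]), 'joint_efforts': array([-3.98739532e-03, -6.21835470e+01, -2.19414018e+00, -2.50209010e+01,
        1.25723702e-02,  7.76855741e-03, -4.48227115e-05]), 'tcp_pos': array([264.27041901, 565.88693943, 230.50946667]), 'tcp_rot': array([ 2.16648653e-01,  9.76249307e-01, -7.90136536e-04, -1.64556312e-04]), 'contact_force': array([-0.48017183, -0.03267278,  0.60825209]), 'ft_torque': array([ 0.00013383, -0.02606544,  0.00830956]), 'gripper_force': 0.0, 'opening': 0.9974509402525206}
```

View pics/top0.png

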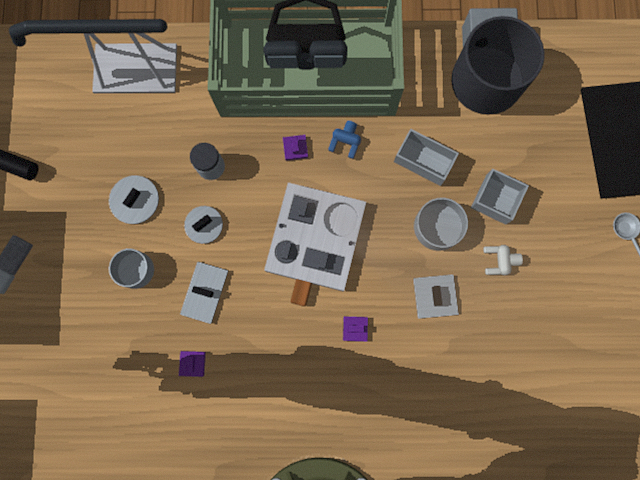

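View pics/scene0.png

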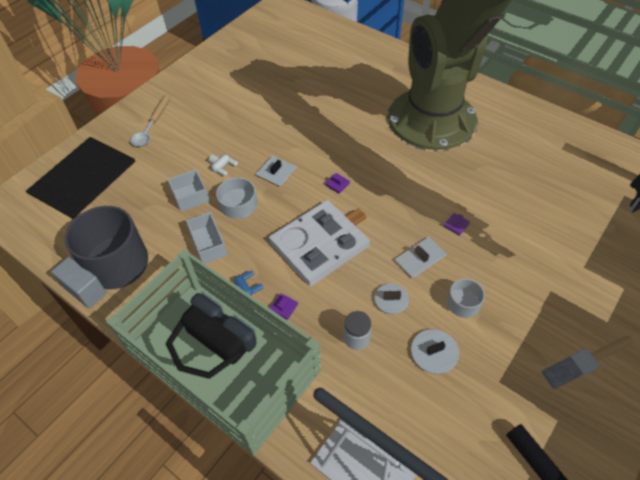

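```bash
cat >> h.py <<'E'
def rect(P):
    (c,s,a)=cv2.minAreaRect(P[:,:2].astype(np.float32)); return np.round(c,1),np.round(s,1),round(a,1)
def comps(P,lo,hi,amin=25,box=(100,440,80,560)):
    z=P[...,2]; m=((z>lo)&(z<hi)).astype(np.uint8); k=np.zeros_like(m); k[box[0]:box[1],box[2]:box[3]]=1
    n,L,S,C=cv2.connectedComponentsWithStats(m*k,connectivity=4)
    return [(C[i].round(0),S[i,4],P[L==i]) for i in range(1,n) if S[i,4]>=amin]
E
python3 - <<'E'
from h import *
f=np.load("/tmp/top0.npz"); P=cloud(f["d"],f["K"],f["E"]); np.set_printoptions(suppress=True)
zt=P[380:440,250:330,2]; print("table z",np.median(zt), np.median(P[300:320,100:160,2]))
for lo,hi in((6,200),(26,37),(38,60)):
    print(lo,hi)
    for c,n,Q in comps(P,lo,hi): print(c,n,*rect(Q),"zmed %.1f max %.1f mean"%(np.median(Q[:,2]),np.percentile(Q[:,2],95)),Q[:,:2].mean(0).round(1))
im=f["im"]
save("cropR.png",cv2.resize(im[110:330,260:540],None,fx=2.7,fy=2.7,interpolation=cv2.INTER_CUBIC))
save("cropL.png",cv2.resize(im[130:390,90:380],None,fx=2.3,fy=2.3,interpolation=cv2.INTER_CUBIC))
E
```

```text
table z 0.9659429777721215 0.9074977001274942
6 200
[306. 107.] 2818 [759.2  18.7] [ 24.6 359. ] 0.0 zmed 42.5 max 82.6 mean [750.7  19.6]
[488. 106.] 610 [ 760.9 -325.3] [105.5  25.4] 84.6 zmed 35.1 max 69.8 mean [ 755.  -322.5]
[346. 138.] 613 [699.1 -55.4] [55.2 67. ] 71.1 zmed 21.5 max 27.6 mean [697.9 -55.6]
[426. 157.] 1090 [ 658.2 -203.4] [105.1  60.5] 62.0 zmed 31.2 max 47.2 mean [ 658.1 -204.2]
[295. 147.] 533 [685.3  41.3] [48.4 45. ] 5.6 zmed 13.9 max 30.9 mean [682.3  41.3]
[207. 161.] 937 [657.4 205.5] [71.5 52.4] 15.4 zmed 69.9 max 74.0 mean [643.3 199.9]
[501. 196.] 1025 [ 588.6 -340.6] [73.3 88.8] 62.8 zmed 32.3 max 47.2 mean [ 581.7 -338.5]
[134. 200.] 1878 [583.1 346.6] [94.  93.2] 75.6 zmed 11.4 max 31.4 mean [582.5 345.6]
[315. 240.] 7886 [491.9   9.2] [154.3 221.4] 75.5 zmed 24.8 max 30.1 mean [503.4   4.3]
[442. 223.] 959 [ 530.4 -227.1] [91.5 93. ] 56.7 zmed 27.8 max 47.2 mean [ 532.5 -229.5]
[203. 225.] 1121 [534.2 213.2] [72.1 69.8] 44.8 zmed 11.6 max 33.6 mean [533.8 212.3]
[447. 216.] 27 [ 550.5 -244. ] [15.  10.6] 32.4 zmed 7.2 max 9.9 mean [ 550.2 -243.3]
[... 2932 characters left out ...]
51.2  15.4]
[427. 154.] 412 [ 658.2 -203.5] [100.   60.5] 62.0 zmed 44.7 max 48.4 mean [ 658.4 -202.6]
[212. 168.] 129 [635.9 194.3] [21.7 52.3] 35.8 zmed 51.1 max 58.1 mean [632.9 191.9]
[503. 195.] 399 [ 582.1 -337.5] [72.8 74.3] 62.6 zmed 44.6 max 48.4 mean [ 581.5 -338.2]
[443. 222.] 345 [ 530.1 -227. ] [91.1 91.4] 20.7 zmed 44.7 max 48.4 mean [ 530.8 -228.3]
[303. 208.] 97 [559.   25.2] [12.  27.8] 76.4 zmed 41.6 max 44.4 mean [558.7  25.2]
[286. 251.] 94 [480.5  55.8] [11.9 28.1] 75.4 zmed 41.3 max 44.3 mean [480.2  56. ]
[128. 268.] 277 [450. 339.] [69.6 68.7] 72.2 zmed 44.0 max 47.5 mean [449.3 339.1]
[324. 260.] 98 [462.8 -11.8] [11.8 27.6] 75.4 zmed 41.2 max 43.9 mean [462.6 -11.9]
```

View pics/cropR.png

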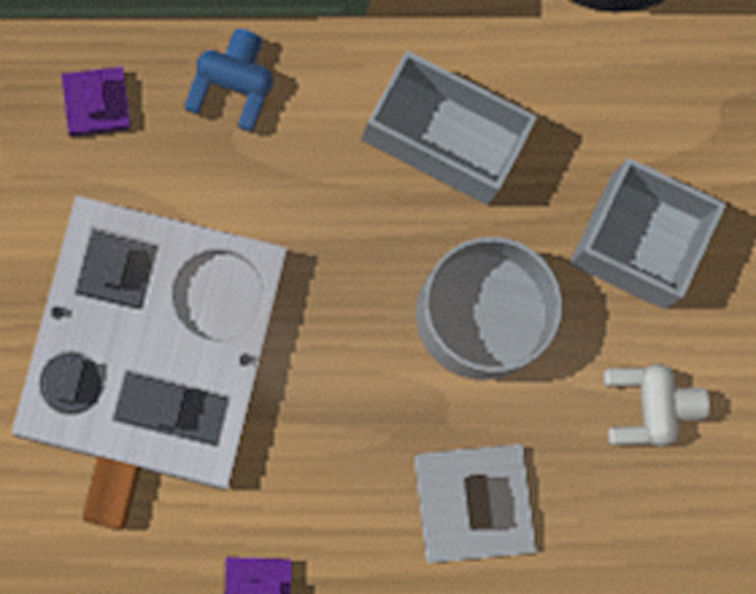

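View pics/cropL.png

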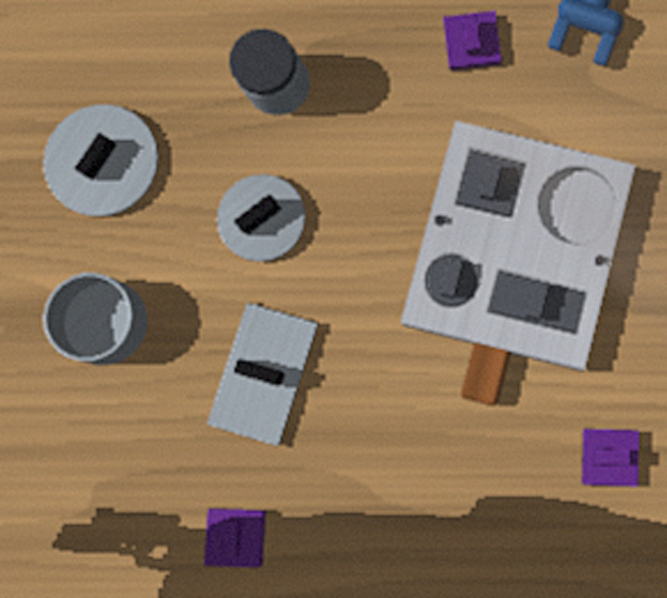

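```bash
cat >> h.py <<'E'
from scipy.spatial.transform import Rotation as Ro
def pose(s=None):
    s=s or ctrl.get_state(); R=Ro.from_quat(s["tcp_rot"]).as_matrix()
    return np.array(s["tcp_pos"]),np.degrees(np.arctan2(R[1,1],R[0,1])),R
def plan(legs,p=None,yaw=None,vmax=48):
    """legs: ('m',x,y,z) straight move; ('t',yawdeg,z) turn in place (yaw = world angle of tool y, mod 180)"""
    s=ctrl.get_state(); q,y0,R=pose(s); p=q if p is None else np.array(p,float); yaw=y0 if yaw is None else yaw
    print("at",q.round(1),"yaw %.1f"%y0,"tiltz",R[:,2].round(3),"open %.2f grip %.0f t %.1f"%(s["opening"],s["gripper_force"],s["t"]))
    for l in legs:
        a=np.radians(yaw); B=np.array([[np.sin(-a+np.pi),np.cos(a),0],[0,np.sin(a),0],[0,0,-1]]); B[:,0]=np.cross(B[:,1],B[:,2])
        if l[0]=='m':
            d=B.T@(np.array(l[1:4])-p); n=max(1,int(np.ceil(np.linalg.norm(d)/vmax))); r=np.round(d/n,1); p=p+B@(r*n)
            print(l,"-> %d x"%n,r.tolist()+[0,0,0])
        else:
            dy=(l[1]-yaw+90)%180-90 if len(l)<4 else l[1]-yaw
            dz=p[2]-l[2]; n=max(1,int(np.ceil(max(abs(dy)/9,abs(dz)/vmax)))); r=round(-np.radians(dy)/n,3); z=round(dz/n,1)
            yaw-=np.degrees(r*n); p=p-[0,0,z*n]; print(l,"-> %d x"%n,[0,0,z,0,0,r])
E
python3 - <<'E'
from h import *
plan([('t',75.5,200),('m',480.5,55.8,120),('m',480.5,55.8,27)])
E
```

```text
at [264.3 565.9 230.5] yaw 65.0 tiltz [-0.001 -0.001 -1.   ] open 1.00 grip 0 t 0.1
('t', 75.5, 200) -> 2 x [0, 0, np.float64(15.3), 0, 0, np.float64(-0.092)]
('m', 480.5, 55.8, 120) -> 12 x [-28.1, -36.7, 6.7, 0, 0, 0]
('m', 480.5, 55.8, 27) -> 2 x [0.1, 0.3, 46.3, 0, 0, 0]
```

Emit:
{"method": "servo_tool", "body": {"series": [[[0,0,15.3,0,0,-0.092,0.5],[0,0,15.3,0,0,-0.092,0.5],[-28.1,-36.7,6.7,0,0,0,0.5],[-28.1,-36.7,6.7,0,0,0,0.5],[-28.1,-36.7,6.7,0,0,0,0.5],[-28.1,-36.7,6.7,0,0,0,0.5],[-28.1,-36.7,6.7,0,0,0,0.5],[-28.1,-36.7,6.7,0,0,0,0.5]]], "force": 60}}

```text
t: 1.1
tcp_pos: [372.9, 309.4, 160.1]
tcp_rot: [0.126, 0.992, -0.0, -0.0]
contact_force: [1.5, 0.3, 0.3]
opening: 0.502
gripper_force: 0.0
```

Emit:
{"method": "servo_tool", "body": {"series": [[[-28.1,-36.7,6.7,0,0,0,0.5],[-28.1,-36.7,6.7,0,0,0,0.5],[-28.1,-36.7,6.7,0,0,0,0.5],[-28.1,-36.7,6.7,0,0,0,0.5],[-28.1,-36.7,6.7,0,0,0,0.5],[-28.1,-36.7,6.7,0,0,0,0.5],[0,0,0,0,0,0,0.5],[0,0,0,0,0,0,0.5]]]}}

```text
t: 2.1
tcp_pos: [480.4, 56.0, 120.1]
tcp_rot: [0.126, 0.992, 0.0, -0.0]
contact_force: [0.2, 1.0, 0.4]
opening: 0.504
gripper_force: 0.0
```

```bash
python3 - <<'E'
from h import *
plan([('m',480.5,55.8,60),('m',480.5,55.8,27)])
im,d,K,E,c=grab("scene"); save("s1.png",cv2.resize(im[140:370,200:500],None,fx=2.5,fy=2.5))
E
```

```text
at [480.4  56.  120.1] yaw 75.5 tiltz [-0.001  0.    -1.   ] open 0.50 grip 0 t 2.1
('m', 480.5, 55.8, 60) -> 2 x [-0.1, -0.1, 30.0, 0, 0, 0]
('m', 480.5, 55.8, 27) -> 1 x [0.0, 0.0, 33.1, 0, 0, 0]
```

View pics/s1.png

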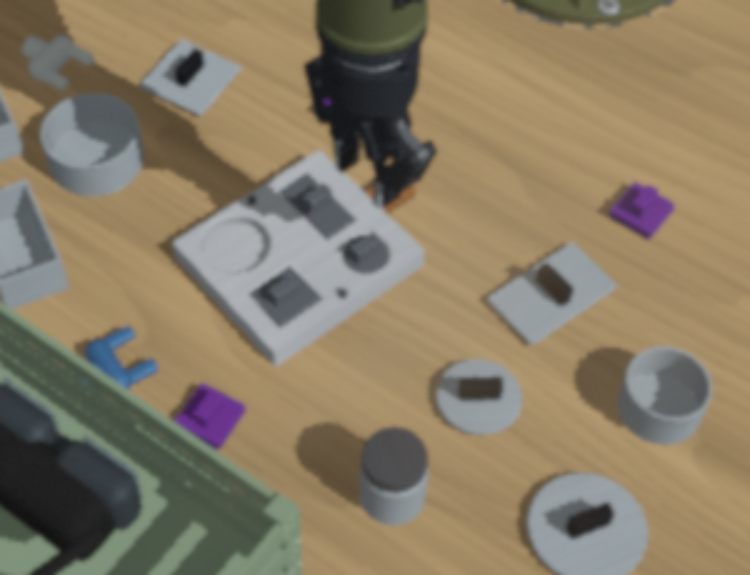

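The view shows the gripper (crop px ~385,180) poised above the small disc's lug (~365,248), with the scene undisturbed. I'll descend and grip.

Emit:
{"method": "servo_tool", "body": {"series": [[[0,0,30,0,0,0,0.5],[0,0,30,0,0,0,0.5],[0,0,18,0,0,0,0.5],[0,0,14,0,0,0,0.5],[0,0,0,0,0,0,0.5],[0,0,0,0,0,0,1],[0,0,0,0,0,0,1],[0,0,0,0,0,0,1],[0,0,0,0,0,0,1],[0,0,0,0,0,0,1]]], "force": 60}}

```text
t: 3.4
tcp_pos: [481.5, 56.3, 29.3]
tcp_rot: [0.126, 0.992, 0.001, 0.001]
contact_force: [-0.9, 3.0, 5.7]
opening: 0.12
gripper_force: 59.5
```

Emit:
{"method": "servo_tool", "body": {"series": [[[0,0,0,0,0,0,1],[0,0,-10,0,0,0,1],[0,0,-20,0,0,0,1],[0,0,-30,0,0,0,1],[0,0,-30,0,0,0,1],[0,0,-30,0,0,0,1],[0,0,0,0,0,0,1],[0,0,0,0,0,0,1]]]}}

```text
t: 4.4
tcp_pos: [480.1, 55.0, 147.9]
tcp_rot: [0.126, 0.992, -0.0, -0.0]
contact_force: [-0.5, -0.1, -1.9]
opening: 0.118
gripper_force: 59.0
```

```bash
cat >> h.py <<'E'
EXP=dict(tub_large=(530.3,-227.1),tub_small=(450,339),tub_square=(582.1,-337.5),tub_bar=(658.2,-203.5),
 lid_large=(583.1,346.6),lid_small=(534,213),lid_bar=(407.6,208.2),lid_square=(399.7,-217.4))
def look(names=EXP,tol=50):
    "rect fit of the rim (tub) or whole lid / fin, from the top camera, near where last seen"
    im,d,K,E,c=grab("top"); P=cloud(d,K,E); np.savez("/tmp/last.npz",im=im,d=d)
    for n in names:
        e=np.array(EXP[n])
        for lo,hi,am in ((38,52,150),) if n[0]=='t' else ((6,40,700),(27,37,90)):
            for cc,k,Q in comps(P,lo,hi,am):
                r=rect(Q)
                if np.hypot(*(r[0]-e))<tol: print(n,lo,cc,k,*r)
E
python3 - <<'E'
from h import *
look()
plan([('m',450,339,118),('m',450,339,22)])
E
```

```text
tub_large 38 [443. 222.] 346 [ 529.7 -227.1] [90.2 91.6] 43.3
tub_small 38 [129. 268.] 274 [449.7 339.3] [69.6 69. ] 64.0
tub_square 38 [503. 195.] 406 [ 582.1 -337.5] [72.9 74.7] 62.6
tub_bar 38 [427. 155.] 413 [ 657.9 -203.5] [99.9 61.6] 61.6
lid_large 6 [134. 200.] 1880 [582.2 345.6] [95.1 92.9] 48.6
lid_large 27 [130. 197.] 132 [583.2 346.4] [14.1 35.7] 59.7
lid_small 6 [201. 226.] 942 [532.4 220.4] [70.9 56.4] 17.5
lid_small 27 [201. 223.] 132 [534.1 212.8] [12.8 35.6] 40.6
lid_bar 6 [204. 293.] 1796 [408.4 208.8] [ 63.3 102.9] 73.3
lid_bar 27 [202. 292.] 135 [407.7 208.4] [36.8 12. ] 73.3
lid_square 6 [436. 297.] 1640 [ 399.4 -216.7] [74.2 74.6] 5.2
lid_square 27 [438. 295.] 137 [ 399.6 -216.6] [35.  12.8] 5.3
at [479.9  55.1 147.5] yaw 75.5 tiltz [-0.002 -0.001 -1.   ] open 0.12 grip 59 t 4.5
('m', 450, 339, 118) -> 6 x [16.7, 44.6, 4.9, 0, 0, 0]
('m', 450, 339, 22) -> 3 x [-0.1, -0.1, 32.0, 0, 0, 0]
```

Emit:
{"method": "servo_tool", "body": {"series": [[[16.7,44.6,5,0,0,0,1],[16.7,44.6,5,0,0,0,1],[16.7,44.6,5,0,0,0,1],[16.7,44.6,5,0,0,0,1],[16.7,44.6,5,0,0,0,1],[16.7,44.6,5,0,0,0,1],[0,0,0,0,0,0,1],[0,0,0,0,0,0,1]]]}}

```text
t: 5.45
tcp_pos: [450.1, 338.7, 116.9]
tcp_rot: [0.126, 0.992, -0.001, -0.001]
contact_force: [0.8, -0.5, -1.6]
opening: 0.117
gripper_force: 59.1
```

```bash
python3 - <<'E'
from h import *
look(["tub_small","lid_small"])
plan([('m',450,339,70),('m',450,339,24)])
im,d,K,E,c=grab("scene"); save("s2.png",cv2.resize(im[200:340,400:560],None,fx=4,fy=4))
E
```

```text
tub_small 38 [134. 269.] 204 [448.6 334.6] [60.4 68.7] 71.8
lid_small 6 [203. 225.] 1126 [534.7 213.7] [71.7 69.8] 45.8
lid_small 27 [201. 223.] 136 [534.8 213.3] [13.9 35.6] 39.0
at [450.5 338.1 117.3] yaw 75.5 tiltz [-0.001 -0.002 -1.   ] open 0.12 grip 59 t 5.5
('m', 450, 339, 70) -> 1 x [0.8, 0.8, 47.3, 0, 0, 0]
('m', 450, 339, 24) -> 1 x [-0.0, -0.0, 46.0, 0, 0, 0]
```

View pics/s2.png

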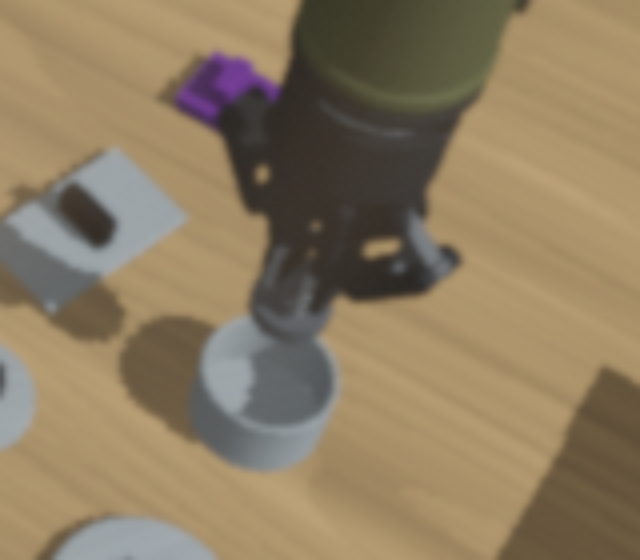

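Disc held level (crop px ~290,320) over the small tub (~265,390). Lowering and releasing with a narrow opening.

Emit:
{"method": "servo_tool", "body": {"series": [[[0.5,0.5,40,0,0,0,1],[0,0,30,0,0,0,1],[0,0,16,0,0,0,1],[0,0,8,0,0,0,1],[0,0,0,0,0,0,1],[0,0,0,0,0,0,0.76],[0,0,0,0,0,0,0.76],[0,0,0,0,0,0,0.76],[0,0,-20,0,0,0,0.76],[0,0,-40,0,0,0,0.76]]]}}

```text
t: 6.8
tcp_pos: [449.4, 339.7, 83.9]
tcp_rot: [0.126, 0.992, -0.001, -0.001]
contact_force: [0.6, -0.2, 0.6]
opening: 0.239
gripper_force: 0.0
```

Emit:
{"method": "servo_tool", "body": {"series": [[[0,0,-50,0,0,0,0.5],[0,0,0,0,0,0,0.5],[0,0,0,0,0,0,0.5]]]}}

```text
t: 7.18
tcp_pos: [450.2, 340.1, 134.2]
tcp_rot: [0.126, 0.992, -0.0, 0.0]
contact_force: [-0.1, 0.1, -0.8]
opening: 0.502
gripper_force: 0.0
```

```bash
python3 - <<'E'
from h import *
plan([('m',462.8,-11.8,110),('m',462.8,-11.8,27)])
E
```

```text
at [450.2 340.1 134.2] yaw 75.5 tiltz [ 0. -0. -1.] open 0.50 grip 0 t 7.2
('m', 462.8, -11.8, 110) -> 8 x [-12.5, -42.2, 3.0, 0, 0, 0]
('m', 462.8, -11.8, 27) -> 2 x [-0.1, 0.0, 41.6, 0, 0, 0]
```

Emit:
{"method": "servo_tool", "body": {"series": [[[-12.5,-42.2,3,0,0,0,0.5],[-12.5,-42.2,3,0,0,0,0.5],[-12.5,-42.2,3,0,0,0,0.5],[-12.5,-42.2,3,0,0,0,0.5],[-12.5,-42.2,3,0,0,0,0.5],[-12.5,-42.2,3,0,0,0,0.5],[-12.5,-42.2,3,0,0,0,0.5],[-12.5,-42.2,3,0,0,0,0.5],[0,0,0,0,0,0,0.5],[0,0,0,0,0,0,0.5]]]}}

```text
t: 8.43
tcp_pos: [462.1, -11.0, 109.5]
tcp_rot: [0.126, 0.992, 0.0, -0.001]
contact_force: [0.0, 0.2, 0.6]
opening: 0.5
gripper_force: 0.0
```

Emit:
{"method": "servo_tool", "body": {"series": [[[0,0,35,0,0,0,0.5],[0,0,30,0,0,0,0.5],[0,0,18,0,0,0,0.5],[0,0,0,0,0,0,0.5],[0,0,0,0,0,0,1],[0,0,0,0,0,0,1],[0,0,0,0,0,0,1],[0,0,0,0,0,0,1],[0,0,0,0,0,0,1],[0,0,0,0,0,0,1]]], "force": 70}}

```text
t: 9.68
tcp_pos: [463.3, -11.0, 28.3]
tcp_rot: [0.126, 0.992, 0.0, 0.001]
contact_force: [-1.0, 2.3, 6.0]
opening: 0.118
gripper_force: 69.3
```

Emit:
{"method": "servo_tool", "body": {"series": [[[0,0,-10,0,0,0,1],[0,0,-20,0,0,0,1],[0,0,-30,0,0,0,1],[0,0,-30,0,0,0,1],[0,0,-30,0,0,0,1],[0,0,0,0,0,0,1],[0,0,0,0,0,0,1]]]}}

```text
t: 10.55
tcp_pos: [462.0, -11.9, 146.9]
tcp_rot: [0.126, 0.992, -0.0, -0.0]
contact_force: [-0.2, -0.4, -3.0]
opening: 0.114
gripper_force: 68.7
```

```bash
python3 - <<'E'
from h import *
look()
im,d,K,E,c=grab("top"); P=cloud(d,K,E)
for cc,k,Q in comps(P,12,60,10,(252,284,115,145)): print("in small tub",cc,k,*rect(Q),Q[:,2].max())
plan([('t',62,145),('m',658.2,-203.5,130),('m',658.2,-203.5,24)])
E
```

```text
tub_large 38 [443. 222.] 341 [ 530.  -227.2] [90.2 91.3] 45.1
tub_small 38 [128. 268.] 284 [450.  338.7] [68.7 69.8] 37.3
tub_square 38 [503. 194.] 401 [ 582.4 -337.5] [72.9 75.1] 63.0
tub_bar 38 [427. 155.] 408 [ 658.4 -203.7] [99.9 60.6] 61.8
lid_large 6 [134. 200.] 1882 [583.3 346.5] [94.8 92.4] 44.6
lid_large 27 [130. 197.] 140 [582.9 346.2] [13.8 35.8] 57.1
lid_small 6 [203. 225.] 1115 [534.4 212.8] [70.9 70.7] 74.5
lid_small 27 [201. 223.] 134 [534.8 213.2] [14.  35.3] 39.1
lid_bar 6 [204. 293.] 1806 [408.7 209. ] [ 63.  103.5] 73.5
lid_bar 27 [202. 292.] 136 [407.7 208.3] [37.3 12. ] 73.3
lid_square 6 [436. 296.] 1639 [ 399.  -217.3] [75.6 75.6] 5.7
lid_square 27 [438. 295.] 132 [ 399.7 -216.8] [35.1 13. ] 4.7
in small tub [122. 262.] 202 [459.5 347.6] [43.5 68.8] 43.6 48.97244799355644
in small tub [134. 271.] 404 [443.1 335.4] [52.3 38.9] 26.9 50.14473019164026
at [461.8 -11.7 146.4] yaw 75.5 tiltz [-0.002 -0.    -1.   ] open 0.12 grip 69 t 10.7
('t', 62, 145) -> 2 x [0, 0, np.float64(0.7), 0, 0, np.float64(0.118)]
('m', 658.2, -203.5, 130) -> 6 x [-43.9, -12.8, 2.5, 0, 0, 0]
('m', 658.2, -203.5, 24) -> 3 x [-0.0, -0.1, 35.3, 0, 0, 0]
```

Emit:
{"method": "servo_tool", "body": {"series": [[[0,0,0,0,0,0.118,1],[0,0,0,0,0,0.118,1],[-43.9,-12.8,3,0,0,0,1],[-43.9,-12.8,3,0,0,0,1],[-43.9,-12.8,3,0,0,0,1],[-43.9,-12.8,3,0,0,0,1],[-43.9,-12.8,3,0,0,0,1],[-43.9,-12.8,3,0,0,0,1],[0,0,0,0,0,0,1],[0,0,0,0,0,0,1]]]}}

```text
t: 11.9
tcp_pos: [658.2, -202.3, 127.4]
tcp_rot: [0.242, 0.97, 0.0, -0.002]
contact_force: [-0.7, -0.1, -2.7]
opening: 0.115
gripper_force: 68.7
```

```bash
python3 - <<'E'
from h import *
look(["tub_bar","tub_square","lid_small"])
plan([('m',658.2,-203.5,24)])
E
```

```text
tub_bar 38 [416. 159.] 225 [ 657.9 -203.4] [100.1  59.8] 61.3
lid_small 6 [203. 225.] 1113 [534.6 213.1] [70.4 71. ] 72.4
lid_small 27 [201. 223.] 132 [534.3 212.8] [12.8 35.4] 39.5
at [ 658.2 -201.8  128. ] yaw 62.0 tiltz [-0.002  0.001 -1.   ] open 0.11 grip 69 t 11.9
('m', 658.2, -203.5, 24) -> 3 x [-0.2, -0.5, 34.7, 0, 0, 0]
```

Emit:
{"method": "servo_tool", "body": {"series": [[[-0.5,-1,40,0,0,0,1],[0,0,36,0,0,0,1],[0,0,20,0,0,0,1],[0,0,9,0,0,0,1],[0,0,0,0,0,0,1],[0,0,0,0,0,0,0.75],[0,0,0,0,0,0,0.75],[0,0,0,0,0,0,0.75],[0,0,-20,0,0,0,0.75],[0,0,-40,0,0,0,0.75]]]}}

```text
t: 13.2
tcp_pos: [658.3, -203.9, 84.6]
tcp_rot: [0.242, 0.97, 0.0, -0.001]
contact_force: [0.8, -0.6, 0.1]
opening: 0.25
gripper_force: 0.0
```

Emit:
{"method": "servo_tool", "body": {"series": [[[0,0,-50,0,0,0,0.5],[0,0,0,0,0,-0.118,0.5],[0,0,0,0,0,-0.118,0.5],[0,0,0,0,0,0,0.5]]]}}

```text
t: 13.7
tcp_pos: [659.4, -204.4, 135.9]
tcp_rot: [0.127, 0.992, -0.0, 0.001]
contact_force: [-0.6, -0.3, 0.5]
opening: 0.505
gripper_force: 0.0
```

```bash
python3 - <<'E'
from h import *
plan([('m',559,25.2,110)])
E
```

```text
at [ 659.4 -204.4  135.9] yaw 75.5 tiltz [ 0.002 -0.    -1.   ] open 0.50 grip 0 t 13.7
('m', 559, 25.2, 110) -> 6 x [25.8, 32.8, 4.3, 0, 0, 0]
```

Emit:
{"method": "servo_tool", "body": {"series": [[[25.8,32.8,4.3,0,0,0,0.5],[25.8,32.8,4.3,0,0,0,0.5],[25.8,32.8,4.3,0,0,0,0.5],[25.8,32.8,4.3,0,0,0,0.5],[25.8,32.8,4.3,0,0,0,0.5],[25.8,32.8,4.3,0,0,0,0.5],[0,0,0,0,0,0,0.5],[0,0,0,0,0,0,0.5]]]}}

```text
t: 14.7
tcp_pos: [559.0, 24.6, 109.1]
tcp_rot: [0.127, 0.992, -0.0, 0.001]
contact_force: [0.0, 0.9, -0.3]
opening: 0.503
gripper_force: 0.0
```

Emit:
{"method": "servo_tool", "body": {"series": [[[0,0,35,0,0,0,0.5],[0,0,30,0,0,0,0.5],[0,0,18,0,0,0,0.5],[0,0,0,0,0,0,0.5],[0,0,0,0,0,0,1],[0,0,0,0,0,0,1],[0,0,0,0,0,0,1],[0,0,0,0,0,0,1],[0,0,0,0,0,0,1],[0,0,0,0,0,0,1]]]}}

```text
t: 15.95
tcp_pos: [559.9, 25.9, 26.8]
tcp_rot: [0.126, 0.992, 0.001, 0.002]
contact_force: [0.7, 3.2, 6.3]
opening: 0.116
gripper_force: 69.7
```

Emit:
{"method": "servo_tool", "body": {"series": [[[0,0,-10,0,0,0,1],[0,0,-20,0,0,0,1],[0,0,-30,0,0,0,1],[0,0,-30,0,0,0,1],[0,0,-30,0,0,0,1],[0,0,0,0,0,0,1],[0,0,0,0,0,0,1]]]}}

```text
t: 16.82
tcp_pos: [557.5, 24.4, 144.6]
tcp_rot: [0.126, 0.992, -0.0, -0.001]
contact_force: [0.5, 0.5, -4.2]
opening: 0.115
gripper_force: 69.4
```

```bash
python3 - <<'E'
from h import *
look(["tub_square","lid_square","tub_bar","tub_small","tub_large"])
plan([('t',62.6,145),('m',582.1,-337.5,130)])
E
```

```text
tub_square 38 [503. 195.] 392 [ 582.1 -337.9] [73.6 74.5] 62.9
lid_square 6 [436. 296.] 1643 [ 400.3 -216.3] [75.7 76.5] 5.3
lid_square 27 [438. 296.] 139 [ 399.6 -216.6] [35.3 12.9] 6.3
tub_bar 38 [427. 155.] 412 [ 657.9 -203.5] [99.9 60.7] 61.4
tub_small 38 [129. 268.] 275 [449.9 339. ] [69.8 68.5] 49.7
tub_large 38 [443. 222.] 345 [ 530.2 -226.2] [90.6 91.7] 85.2
at [557.3  24.6 144.3] yaw 75.5 tiltz [-0.003 -0.001 -1.   ] open 0.12 grip 69 t 16.9
('t', 62.6, 145) -> 2 x [0, 0, np.float64(-0.4), 0, 0, np.float64(0.113)]
('m', 582.1, -337.5, 130) -> 8 x [-23.6, -38.7, 1.9, 0, 0, 0]
```

Emit:
{"method": "servo_tool", "body": {"series": [[[0,0,0,0,0,0.113,1],[0,0,0,0,0,0.113,1],[-23.6,-38.7,2,0,0,0,1],[-23.6,-38.7,2,0,0,0,1],[-23.6,-38.7,2,0,0,0,1],[-23.6,-38.7,2,0,0,0,1],[-23.6,-38.7,2,0,0,0,1],[-23.6,-38.7,2,0,0,0,1],[-23.6,-38.7,2,0,0,0,1],[-23.6,-38.7,2,0,0,0,1]]]}}

```text
t: 18.12
tcp_pos: [582.4, -337.8, 127.4]
tcp_rot: [0.237, 0.971, 0.0, -0.002]
contact_force: [1.0, 0.4, -2.7]
opening: 0.112
gripper_force: 69.4
```

Emit:
{"method": "servo_tool", "body": {"series": [[[0,0,0,0,0,0,1],[0,0,0,0,0,0,1]]]}}

```text
t: 18.38
tcp_pos: [582.6, -335.9, 127.7]
tcp_rot: [0.237, 0.971, 0.001, -0.002]
contact_force: [1.1, 0.9, -3.5]
opening: 0.119
gripper_force: 69.5
```

```bash
python3 - <<'E'
from h import *
look(["tub_square","tub_bar"])
plan([('m',582.1,-337.7,23)])
E
```

```text
tub_square 38 [496. 198.] 284 [ 582.2 -337.2] [72.3 74.2] 63.5
tub_bar 38 [427. 155.] 410 [ 658.4 -203.7] [99.9 61.3] 61.5
at [ 583.1 -335.1  128.2] yaw 62.6 tiltz [-0.002  0.002 -1.   ] open 0.12 grip 69 t 18.4
('m', 582.1, -337.7, 23) -> 3 x [-0.1, -0.9, 35.1, 0, 0, 0]
```

Emit:
{"method": "servo_tool", "body": {"series": [[[0,-1.5,40,0,0,0,1],[0,0,36,0,0,0,1],[0,0,20,0,0,0,1],[0,0,11,0,0,0,1],[0,0,0,0,0,0,1],[0,0,0,0,0,0,0.76],[0,0,0,0,0,0,0.76],[0,0,0,0,0,0,0.76],[0,0,-20,0,0,0,0.76],[0,0,-40,0,0,0,0.76]]]}}

```text
t: 19.68
tcp_pos: [581.9, -337.6, 82.9]
tcp_rot: [0.237, 0.971, 0.0, -0.001]
contact_force: [0.4, -0.7, 0.4]
opening: 0.238
gripper_force: 0.0
```

Emit:
{"method": "servo_tool", "body": {"series": [[[0,0,-50,0,0,0,0.5],[0,0,0,0,0,0,0.5],[0,0,0,0,0,0,0.5]]]}}

```text
t: 20.05
tcp_pos: [582.8, -338.1, 133.7]
tcp_rot: [0.237, 0.971, -0.0, 0.001]
contact_force: [-0.8, 0.9, 0.6]
opening: 0.5
gripper_force: 0.0
```

```bash
python3 - <<'E'
from h import *
plan([('t',94.7,130),('m',399.7,-216.9,100),('m',399.7,-216.9,14)])
E
```

```text
at [ 582.8 -338.1  133.7] yaw 62.6 tiltz [ 0.001 -0.001 -1.   ] open 0.50 grip 0 t 20.1
('t', 94.7, 130) -> 4 x [0, 0, np.float64(0.9), 0, 0, np.float64(-0.14)]
('m', 399.7, -216.9, 100) -> 5 x [34.5, 27.1, 6.0, 0, 0, 0]
('m', 399.7, -216.9, 14) -> 2 x [0.1, 0.1, 43.0, 0, 0, 0]
```

Emit:
{"method": "servo_tool", "body": {"series": [[[0,0,1,0,0,-0.14,0.5],[0,0,1,0,0,-0.14,0.5],[0,0,1,0,0,-0.14,0.5],[0,0,1,0,0,-0.14,0.5],[34.5,27.1,6,0,0,0,0.5],[34.5,27.1,6,0,0,0,0.5],[34.5,27.1,6,0,0,0,0.5],[34.5,27.1,6,0,0,0,0.5],[34.5,27.1,6,0,0,0,0.5],[0,0,0,0,0,0,0.5]]]}}

```text
t: 21.3
tcp_pos: [395.5, -214.9, 97.6]
tcp_rot: [-0.041, 0.999, 0.001, -0.003]
contact_force: [0.2, -0.8, 1.6]
opening: 0.497
gripper_force: 0.0
```

```bash
python3 - <<'E'
from h import *
look()
im=np.load("/tmp/last.npz")["im"]
a=cv2.resize(im[120:260,390:540],None,fx=2.6,fy=2.6,interpolation=cv2.INTER_CUBIC); b=cv2.resize(im[180:320,100:250],None,fx=2.6,fy=2.6,interpolation=cv2.INTER_CUBIC)
save("c3.png",np.hstack([a,b]))
plan([('m',399.7,-216.9,14)])
E
```

```text
tub_large 38 [443. 222.] 340 [ 530.1 -226.8] [90.6 91.7] 27.4
tub_small 38 [128. 268.] 275 [449.8 339.1] [69.5 68.9] 47.1
tub_square 38 [502. 195.] 393 [ 582.2 -337.3] [73.  74.6] 63.4
tub_bar 38 [427. 155.] 416 [ 658.1 -203.5] [99.9 60.9] 61.5
lid_large 6 [134. 200.] 1870 [583.1 346.7] [92.9 92.6] 56.9
lid_large 27 [130. 197.] 133 [582.8 345.9] [13.7 35.7] 58.6
lid_small 6 [203. 225.] 1125 [534.3 213.3] [71.3 69.8] 45.3
lid_small 27 [201. 223.] 132 [534.3 212.9] [12.4 35.5] 37.9
lid_bar 6 [204. 293.] 1800 [407.6 208.1] [ 61.  101.9] 73.2
lid_bar 27 [202. 292.] 130 [407.4 207.3] [35.5 12. ] 73.3
at [ 398.2 -216.2   98.1] yaw 94.7 tiltz [-0.002  0.001 -1.   ] open 0.50 grip 0 t 21.4
('m', 399.7, -216.9, 14) -> 2 x [-0.7, -0.4, 42.0, 0, 0, 0]
```

View pics/c3.png

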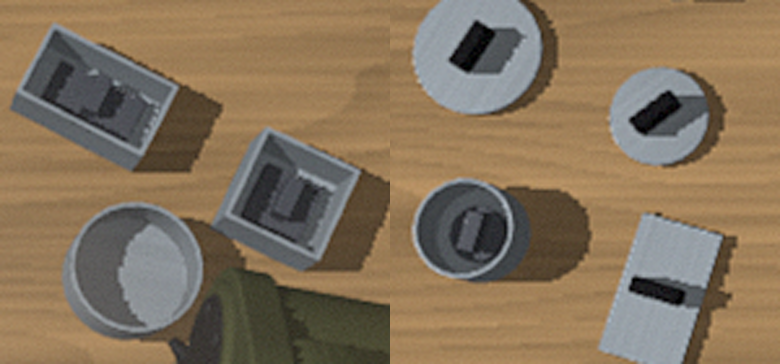

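Castings lie lug-up and centred in their tubs (crop px bar ~95,95, square ~295,195, small ~475,230). Now the square lid.

Emit:
{"method": "servo_tool", "body": {"series": [[[-0.5,0,35,0,0,0,0.5],[0,0,30,0,0,0,0.5],[0,0,18,0,0,0,0.5],[0,0,0,0,0,0,0.5],[0,0,0,0,0,0,1],[0,0,0,0,0,0,1],[0,0,0,0,0,0,1],[0,0,0,0,0,0,1],[0,0,0,0,0,0,1],[0,0,0,0,0,0,1]]], "force": 70}}

```text
t: 22.6
tcp_pos: [401.0, -217.2, 16.4]
tcp_rot: [-0.041, 0.999, -0.001, 0.001]
contact_force: [-0.9, 0.6, 5.8]
opening: 0.118
gripper_force: 69.3
```

Emit:
{"method": "servo_tool", "body": {"series": [[[0,0,-10,0,0,0,1],[0,0,-20,0,0,0,1],[0,0,-30,0,0,0,1],[0,0,-40,0,0,0,1],[0,0,-30,0,0,0,1],[0,0,0,0,0,0,1],[0,0,0,0,0,0,1]]]}}

```text
t: 23.48
tcp_pos: [399.7, -216.9, 145.3]
tcp_rot: [-0.04, 0.999, -0.0, -0.0]
contact_force: [0.2, 0.9, -1.0]
opening: 0.117
gripper_force: 68.5
```

```bash
python3 - <<'E'
from h import *
plan([('t',62.5,140),('m',582.2,-337.4,140)])
E
```

```text
at [ 399.7 -216.9  145.3] yaw 94.6 tiltz [-0.001 -0.    -1.   ] open 0.12 grip 68 t 23.5
('t', 62.5, 140) -> 4 x [0, 0, np.float64(1.3), 0, 0, np.float64(0.14)]
('m', 582.2, -337.4, 140) -> 5 x [-43.5, -4.6, 0.0, 0, 0, 0]
```

Emit:
{"method": "servo_tool", "body": {"series": [[[0,0,1,0,0,0.14,1],[0,0,1,0,0,0.14,1],[0,0,1,0,0,0.14,1],[0,0,1,0,0,0.14,1],[-43.5,-4.6,0,0,0,0,1],[-43.5,-4.6,0,0,0,0,1],[-43.5,-4.6,0,0,0,0,1],[-43.5,-4.6,0,0,0,0,1],[-43.5,-4.6,0,0,0,0,1],[0,0,0,0,0,0,1]]]}}

```text
t: 24.72
tcp_pos: [583.8, -338.4, 138.5]
tcp_rot: [0.237, 0.971, 0.0, -0.001]
contact_force: [-0.9, 0.2, -0.7]
opening: 0.119
gripper_force: 68.5
```

Emit:
{"method": "servo_tool", "body": {"series": [[[0,0,20,0,0,0,1],[0,0,20,0,0,0,1],[0,0,0,0,0,0,1],[0,0,0,0,0,0,1]]]}}

```text
t: 25.22
tcp_pos: [582.5, -337.2, 101.6]
tcp_rot: [0.237, 0.972, 0.0, -0.0]
contact_force: [-0.1, -0.3, -0.5]
opening: 0.116
gripper_force: 68.4
```

```bash
python3 - <<'E'
from h import *
look(["tub_square","tub_bar"])
plan([('m',582.2,-337.4,55)])
im,d,K,E,c=grab("scene"); save("s4.png",cv2.resize(im[110:250,120:280],None,fx=4,fy=4))
E
```

```text
tub_square 38 [492. 200.] 213 [ 582.2 -337. ] [72.2 74. ] 63.2
tub_bar 38 [427. 155.] 410 [ 658.1 -203.6] [100.1  60.6] 61.2
at [ 582.9 -337.5  102.1] yaw 62.6 tiltz [ 0. -0. -1.] open 0.12 grip 68 t 25.3
('m', 582.2, -337.4, 55) -> 1 x [0.6, -0.2, 47.1, 0, 0, 0]
```

View pics/s4.png

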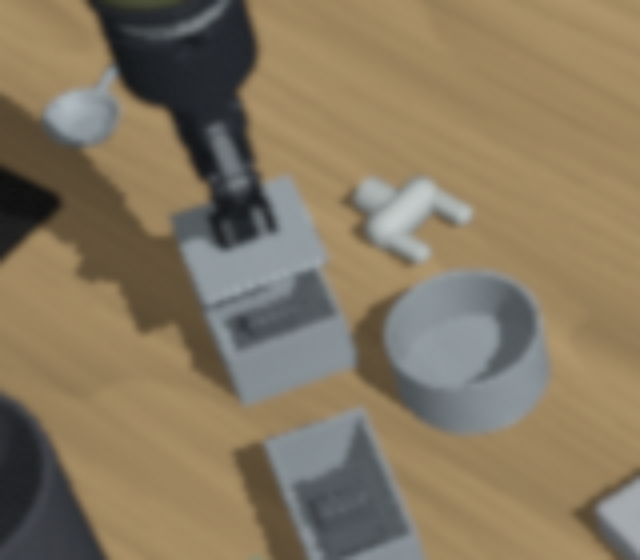

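Lid (px ~250,245) is level, aligned and over the square tub. Lowering.

Emit:
{"method": "servo_tool", "body": {"series": [[[0,0,20,0,0,0,1],[0,0,14,0,0,0,1],[0,0,7,0,0,0,1],[0,0,6,0,0,0,1],[0,0,2,0,0,0,1],[0,0,0,0,0,0,1]]]}}

```text
t: 26.08
tcp_pos: [582.9, -337.6, 54.5]
tcp_rot: [0.237, 0.971, -0.0, 0.001]
contact_force: [-4.5, 2.1, 10.7]
opening: 0.12
gripper_force: 70.0
```

```bash
python3 - <<'E'
from h import *
plan([('m',582.2,-337.4,55)]); print(ctrl.get_state()["contact_force"])
E
```

```text
at [ 582.9 -337.6   54.5] yaw 62.6 tiltz [ 0.001 -0.001 -1.   ] open 0.12 grip 70 t 26.1
('m', 582.2, -337.4, 55) -> 1 x [0.7, -0.1, -0.5, 0, 0, 0]
[-4.52213775  2.13076257 10.6849249 ]
```

Emit:
{"method": "servo_tool", "body": {"series": [[[0,0,0,0,0,0,0.5],[0,0,0,0,0,0,0.5],[0,0,0,0,0,0,0.5],[0,0,-30,0,0,0,0.5],[0,0,-50,0,0,0,0.5],[0,0,0,0,0,0,0.5],[0,0,0,0,0,0,0.5]]]}}

```text
t: 26.95
tcp_pos: [582.5, -337.5, 132.3]
tcp_rot: [0.237, 0.971, -0.0, -0.0]
contact_force: [0.4, -0.8, -1.3]
opening: 0.504
gripper_force: 0.0
```

```bash
python3 - <<'E'
from h import *
plan([('t',40,130),('m',534.3,213,110)])
E
```

```text
at [ 582.5 -337.5  132.3] yaw 62.6 tiltz [-0. -0. -1.] open 0.50 grip 0 t 26.9
('t', 40, 130) -> 3 x [0, 0, np.float64(0.8), 0, 0, np.float64(0.131)]
('m', 534.3, 213, 110) -> 12 x [37.7, 26.4, 1.7, 0, 0, 0]
```

Emit:
{"method": "servo_tool", "body": {"series": [[[0,0,0,0,0,0.131,0.5],[0,0,0,0,0,0.131,0.5],[0,0,0,0,0,0.131,0.5],[37.7,26.4,1.8,0,0,0,0.5],[37.7,26.4,1.8,0,0,0,0.5],[37.7,26.4,1.8,0,0,0,0.5],[37.7,26.4,1.8,0,0,0,0.5],[37.7,26.4,1.8,0,0,0,0.5],[37.7,26.4,1.8,0,0,0,0.5],[37.7,26.4,1.8,0,0,0,0.5]]]}}

```text
t: 28.2
tcp_pos: [553.2, -15.2, 118.4]
tcp_rot: [0.422, 0.906, -0.001, -0.001]
contact_force: [0.7, 0.3, 0.5]
opening: 0.501
gripper_force: 0.0
```

```bash
python3 - <<'E'
from h import *
look()
EXP["lid_square"]=(582,-337)
im=np.load("/tmp/last.npz")
P=cloud(im["d"],*[np.array(ctrl.get_calibration("top")[k]) for k in("K","extrinsics")])
for lo,hi in((38,58),(60,80)):
  for cc,k,Q in comps(P,lo,hi,90):
    if np.hypot(*(rect(Q)[0]-EXP["lid_square"]))<40: print("sq",lo,cc,k,*rect(Q),np.median(Q[:,2]))
E
```

```text
tub_large 38 [443. 222.] 344 [ 530.  -227.3] [90.1 91.6] 44.2
tub_small 38 [128. 268.] 281 [449.6 338.8] [69.2 69. ] 21.9
tub_square 38 [502. 195.] 1374 [ 581.7 -338.5] [75.5 75.5] 63.0
tub_bar 38 [427. 155.] 413 [ 658.  -203.5] [99.8 61.1] 61.6
lid_large 6 [134. 200.] 1867 [583.3 346.7] [92.6 94.9] 1.0
lid_large 27 [130. 197.] 138 [583.  345.9] [13.  35.7] 60.0
lid_small 6 [203. 225.] 1125 [534.4 212.7] [70.1 70.6] 65.3
lid_small 27 [201. 223.] 133 [534.6 213.2] [13.4 35.6] 39.1
lid_bar 6 [204. 293.] 1808 [407.6 208.9] [ 62.9 102.5] 73.1
lid_bar 27 [202. 292.] 135 [407.6 208.2] [36.5 11.9] 72.9
sq 38 [503. 195.] 1545 [ 581.7 -338.5] [75.5 75.5] 63.0 49.49202785578542
sq 60 [506. 192.] 162 [ 581.4 -338.3] [12.1 37.1] 61.7 70.74313815594789
```

Emit:
{"method": "servo_tool", "body": {"series": [[[37.7,26.4,1.8,0,0,0,0.5],[37.7,26.4,1.8,0,0,0,0.5],[37.7,26.4,1.8,0,0,0,0.5],[37.7,26.4,1.8,0,0,0,0.5],[37.7,26.4,1.8,0,0,0,0.5],[0,0,0,0,0,0,0.5],[0,0,0,0,0,0,0.5],[0,0,0,0,0,0,0.5]]]}}

```text
t: 29.25
tcp_pos: [534.2, 210.8, 110.4]
tcp_rot: [0.423, 0.906, -0.001, -0.0]
contact_force: [-0.4, -0.2, 0.2]
opening: 0.501
gripper_force: 0.0
```

```bash
python3 - <<'E'
from h import *
look(["lid_small"])
plan([('m',534.4,213,14)])
E
```

```text
at [534.4 210.9 110.6] yaw 39.9 tiltz [-0.    -0.001 -1.   ] open 0.50 grip 0 t 29.3
('m', 534.4, 213, 14) -> 3 x [0.5, 0.5, 32.2, 0, 0, 0]
```

Emit:
{"method": "servo_tool", "body": {"series": [[[1.5,1.5,40,0,0,0,0.5],[0,0,36,0,0,0,0.5],[0,0,20,0,0,0,0.5],[0,0,0,0,0,0,0.5],[0,0,0,0,0,0,1],[0,0,0,0,0,0,1],[0,0,0,0,0,0,1],[0,0,0,0,0,0,1],[0,0,0,0,0,0,1],[0,0,0,0,0,0,1]]]}}

```text
t: 30.55
tcp_pos: [535.3, 214.8, 16.3]
tcp_rot: [0.422, 0.906, 0.001, 0.001]
contact_force: [0.0, -1.5, 6.6]
opening: 0.116
gripper_force: 70.1
```

Emit:
{"method": "servo_tool", "body": {"series": [[[0,0,-10,0,0,0,1],[0,0,-20,0,0,0,1],[0,0,-30,0,0,0,1],[0,0,-40,0,0,0,1],[0,0,-20,0,0,0,1],[0,0,0,0,0,0,1],[0,0,0,0,0,0,1]]]}}

```text
t: 31.42
tcp_pos: [533.7, 214.5, 134.2]
tcp_rot: [0.422, 0.906, -0.0, -0.0]
contact_force: [0.0, 0.7, -0.4]
opening: 0.12
gripper_force: 69.1
```

```bash
python3 - <<'E'
from h import *
look(["tub_small"])
plan([('m',449.9,339,120)])
E
```

```text
at [533.6 214.4 133.9] yaw 40.1 tiltz [-0.002 -0.001 -1.   ] open 0.12 grip 69 t 31.5
('m', 449.9, 339, 120) -> 4 x [37.3, 4.0, 3.5, 0, 0, 0]
```

```bash
python3 - <<'E'
from h import *
im,d,K,E,c=grab("top"); P=cloud(d,K,E); save("t5.png",cv2.resize(im[130:370,80:380],None,fx=2.5,fy=2.5))
for cc,k,Q in comps(P,38,52,20,(230,320,80,240)): print(cc,k,*rect(Q))
E
```

```text
(no output)
```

View pics/t5.png

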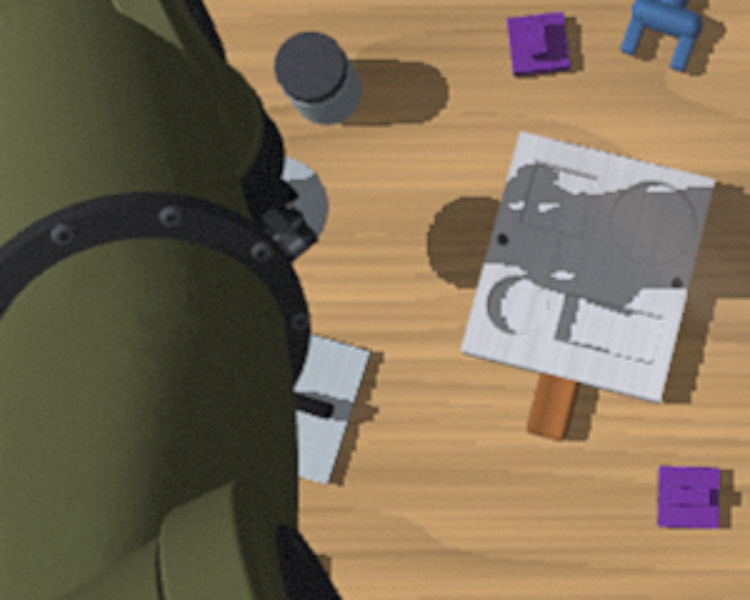

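The arm hides the tub here from above (large olive shape left of px 300); I'll use the side camera once over it.

Emit:
{"method": "servo_tool", "body": {"series": [[[37.3,4,3.5,0,0,0,1],[37.3,4,3.5,0,0,0,1],[37.3,4,3.5,0,0,0,1],[37.3,4,3.5,0,0,0,1],[0,0,10,0,0,0,1],[0,0,0,0,0,0,1],[0,0,0,0,0,0,1]]]}}

```text
t: 32.4
tcp_pos: [451.3, 338.0, 110.6]
tcp_rot: [0.423, 0.906, -0.001, 0.0]
contact_force: [1.0, 0.2, -1.0]
opening: 0.12
gripper_force: 69.1
```

```bash
python3 - <<'E'
from h import *
look(["tub_small"])
im,d,K,E,c=grab("scene"); P=cloud(d,K,E); save("s6.png",cv2.resize(im[230:390,360:560],None,fx=4,fy=3.75))
for cc,k,Q in comps(P,38,50,40,(150,420,300,600)): print(cc,k,*rect(Q))
plan([('m',449.9,339,55)])
E
```

```text
[465. 300.] 141 [457.8 343.7] [54.  68.8] 17.6
[356. 339.] 62 [667. 217.] [12.7 43.2] 31.8
[309. 376.] 91 [781.  187.1] [61.4  6.4] 0.1
at [451.4 338.3 111. ] yaw 39.9 tiltz [ 0. -0. -1.] open 0.12 grip 69 t 32.5
('m', 449.9, 339, 55) -> 2 x [0.7, -0.4, 28.0, 0, 0, 0]
```

View pics/s6.png

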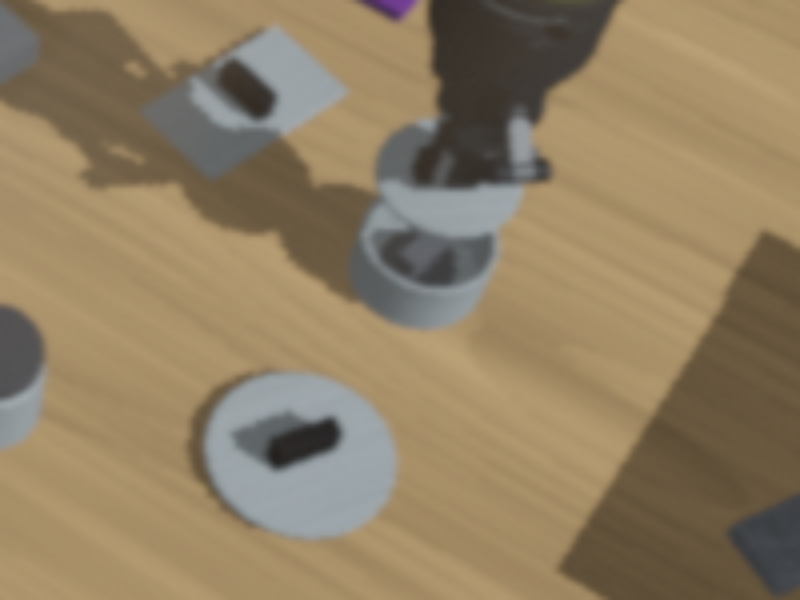

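Lid held level (px ~450,180) over the unmoved small tub (~425,255). Lowering.

Emit:
{"method": "servo_tool", "body": {"series": [[[1,0,30,0,0,0,1],[0,0,14,0,0,0,1],[0,0,7,0,0,0,1],[0,0,6,0,0,0,1],[0,0,2,0,0,0,1],[0,0,0,0,0,0,1]]]}}

```text
t: 33.25
tcp_pos: [450.4, 340.1, 54.2]
tcp_rot: [0.422, 0.906, 0.001, 0.001]
contact_force: [-4.9, -3.2, 18.1]
opening: 0.121
gripper_force: 71.7
```

Emit:
{"method": "servo_tool", "body": {"series": [[[0,0,0,0,0,0,0.5],[0,0,0,0,0,0,0.5],[0,0,0,0,0,0,0.5],[0,0,-30,0,0,0,0.5],[0,0,-40,0,0,0,0.5],[0,0,0,0,0,0,0.5],[0,0,0,0,0,0,0.5]]]}}

```text
t: 34.12
tcp_pos: [449.7, 339.8, 121.5]
tcp_rot: [0.422, 0.906, -0.0, -0.0]
contact_force: [-0.7, -0.5, -0.7]
opening: 0.505
gripper_force: 0.0
```

```bash
python3 - <<'E'
from h import *
plan([('t',-16.7,120),('m',407.6,208.3,100)])
E
```

```text
at [449.7 339.8 121.5] yaw 40.0 tiltz [-0. -0. -1.] open 0.50 grip 0 t 34.1
('t', -16.7, 120) -> 7 x [0, 0, np.float64(0.2), 0, 0, np.float64(0.141)]
('m', 407.6, 208.3, 100) -> 3 x [-46.0, -1.0, 6.7, 0, 0, 0]
```

Emit:
{"method": "servo_tool", "body": {"series": [[[0,0,0,0,0,0.141,0.5],[0,0,0,0,0,0.141,0.5],[0,0,0,0,0,0.141,0.5],[0,0,0,0,0,0.141,0.5],[0,0,0,0,0,0.141,0.5],[0,0,0,0,0,0.141,0.5],[0,0,0,0,0,0.141,0.5],[-46,-1,6.7,0,0,0,0.5],[-46,-1,6.7,0,0,0,0.5],[-46,-1,6.7,0,0,0,0.5]]]}}

```text
t: 35.38
tcp_pos: [406.6, 206.8, 100.5]
tcp_rot: [0.801, 0.598, -0.001, 0.0]
contact_force: [0.7, -1.5, 1.2]
opening: 0.497
gripper_force: 0.0
```

Emit:
{"method": "servo_tool", "body": {"series": [[[0,0,0,0,0,0,0.5],[0,0,0,0,0,0,0.5]]]}}

```text
t: 35.62
tcp_pos: [407.9, 208.9, 101.3]
tcp_rot: [0.801, 0.598, -0.0, -0.0]
contact_force: [0.3, 1.1, -0.6]
opening: 0.501
gripper_force: 0.0
```

```bash
python3 - <<'E'
from h import *
look()
im,d,K,E,c=grab("scene"); P=cloud(d,K,E)
for cc,k,Q in comps(P,26,40,60,(200,330,370,480)): print("scene",cc,k,*rect(Q))
for cc,k,Q in comps(P,6,17,200,(200,330,370,480)): print("scene",cc,k,*rect(Q))
plan([('m',407.6,208.3,14)])
E
```

```text
tub_large 38 [443. 222.] 342 [ 530.2 -226.8] [90.9 91.1] 33.3
tub_square 38 [503. 195.] 1374 [ 582.3 -339. ] [75.7 76.4] 62.6
tub_bar 38 [428. 155.] 401 [ 658.2 -203.6] [100.4  60.3] 60.8
lid_large 6 [133. 197.] 1631 [588.2 347.7] [83.2 92.9] 12.9
lid_large 27 [130. 197.] 139 [582.9 346.2] [13.6 35.7] 58.1
lid_bar 6 [208. 294.] 1347 [406.5 204.5] [ 53.2 102. ] 73.6
scene [422. 252.] 94 [407.5 210.4] [36.7 12.5] 74.3
scene [462. 307.] 124 [472.5 344. ] [24.7 65.7] 8.0
scene [457. 224.] 253 [278.3 228.8] [44.6 47.9] 87.4
scene [421. 258.] 914 [406.5 210.2] [ 61.5 104.4] 73.5
at [408.2 209.7 101.5] yaw -16.4 tiltz [ 0.  0. -1.] open 0.50 grip 0 t 35.7
('m', 407.6, 208.3, 14) -> 2 x [-0.7, -0.1, 43.7, 0, 0, 0]
```

Emit:
{"method": "servo_tool", "body": {"series": [[[-1,0,36,0,0,0,0.5],[0,0,32,0,0,0,0.5],[0,0,19,0,0,0,0.5],[0,0,0,0,0,0,0.5],[0,0,0,0,0,0,1],[0,0,0,0,0,0,1],[0,0,0,0,0,0,1],[0,0,0,0,0,0,1],[0,0,0,0,0,0,1],[0,0,0,0,0,0,1]]]}}

```text
t: 36.98
tcp_pos: [408.1, 208.1, 15.8]
tcp_rot: [0.801, 0.598, 0.001, 0.0]
contact_force: [-1.7, -0.5, 7.7]
opening: 0.123
gripper_force: 69.1
```

Emit:
{"method": "servo_tool", "body": {"series": [[[0,0,-10,0,0,0,1],[0,0,-20,0,0,0,1],[0,0,-30,0,0,0,1],[0,0,-40,0,0,0,1],[0,0,-25,0,0,0,1],[0,0,0,0,0,0,1],[0,0,0,0,0,0,1]]]}}

```text
t: 37.85
tcp_pos: [407.1, 207.5, 139.6]
tcp_rot: [0.801, 0.598, -0.0, -0.0]
contact_force: [-0.2, 1.5, -0.9]
opening: 0.119
gripper_force: 68.4
```

```bash
python3 - <<'E'
from h import *
plan([('t',61.4,140,1),('m',658.1,-203.5,130)])
E
```

```text
at [407.1 207.5 139.6] yaw -16.5 tiltz [-0. -0. -1.] open 0.12 grip 68 t 37.9
('t', 61.4, 140, 1) -> 9 x [0, 0, np.float64(-0.0), 0, 0, np.float64(-0.151)]
('m', 658.1, -203.5, 130) -> 11 x [-37.9, -21.9, 0.9, 0, 0, 0]
```

Emit:
{"method": "servo_tool", "body": {"series": [[[0,0,0,0,0,-0.151,1],[0,0,0,0,0,-0.151,1],[0,0,0,0,0,-0.151,1],[0,0,0,0,0,-0.151,1],[0,0,0,0,0,-0.151,1],[0,0,0,0,0,-0.151,1],[0,0,0,0,0,-0.151,1],[0,0,0,0,0,-0.151,1],[0,0,0,0,0,-0.151,1],[0,0,0,0,0,0,1]]]}}

```text
t: 39.1
tcp_pos: [407.0, 207.1, 138.8]
tcp_rot: [0.248, 0.969, -0.001, -0.001]
contact_force: [0.0, 0.5, 0.0]
opening: 0.119
gripper_force: 68.3
```

Emit:
{"method": "servo_tool", "body": {"series": [[[-37.9,-21.9,1,0,0,0,1],[-37.9,-21.9,1,0,0,0,1],[-37.9,-21.9,1,0,0,0,1],[-37.9,-21.9,1,0,0,0,1],[-37.9,-21.9,1,0,0,0,1],[-37.9,-21.9,1,0,0,0,1],[-37.9,-21.9,1,0,0,0,1]]]}}

```text
t: 39.98
tcp_pos: [567.2, -55.3, 131.9]
tcp_rot: [0.249, 0.968, -0.0, -0.001]
contact_force: [-0.6, -0.1, -1.2]
opening: 0.124
gripper_force: 68.4
```

```bash
python3 - <<'E'
from h import *
look(["tub_large","tub_small","tub_bar","tub_square","lid_large"])
plan([('m',658.1,-203.5,115)])
E
```

```text
tub_large 38 [456. 216.] 186 [ 538.3 -246.6] [91.6 48.4] 21.6
tub_small 38 [129. 268.] 971 [449.2 337.3] [71.5 68.7] 90.0
tub_bar 38 [438. 157.] 260 [ 655.2 -210. ] [85.9 60.2] 61.8
tub_square 38 [502. 195.] 1349 [ 582.1 -338.7] [74.9 76.6] 63.5
lid_large 6 [134. 200.] 1881 [583.3 346.5] [92.2 93.2] 20.6
lid_large 27 [130. 197.] 130 [583.3 346.8] [14.4 35.8] 56.2
at [569.8 -62.4 131.8] yaw 60.8 tiltz [ 0.001 -0.004 -1.   ] open 0.12 grip 68 t 40.0
('m', 658.1, -203.5, 115) -> 4 x [-36.5, -20.0, 4.2, 0, 0, 0]
```

Emit:
{"method": "servo_tool", "body": {"series": [[[-37.9,-21.9,4,0,0,0,1],[-37.9,-21.9,4,0,0,0,1],[-37.9,-21.9,4,0,0,0,1],[-37.9,-21.9,4,0,0,0,1],[0,0,15,0,0,0,1],[0,0,0,0,0,0,1],[0,0,0,0,0,0,1]]]}}

```text
t: 40.9
tcp_pos: [657.8, -201.8, 101.7]
tcp_rot: [0.247, 0.969, 0.0, -0.001]
contact_force: [-0.7, 0.2, -1.1]
opening: 0.119
gripper_force: 68.4
```

```bash
python3 - <<'E'
from h import *
look(["tub_bar"])
plan([('m',658.1,-203.5,54)])
im,d,K,E,c=grab("scene"); save("s7.png",cv2.resize(im[140:300,130:330],None,fx=4,fy=3.75)); P=cloud(d,K,E)
for lo,hi in((38,50),(60,100)):
  for cc,k,Q in comps(P,lo,hi,60,(170,270,170,250)): print("scene",lo,cc,k,*rect(Q),np.median(Q[:,2]))
E
```

```text
at [ 658.1 -202.   102.2] yaw 61.4 tiltz [ 0.     0.001 -1.   ] open 0.11 grip 68 t 41.0
('m', 658.1, -203.5, 54) -> 2 x [-0.4, -0.6, 24.1, 0, 0, 0]
scene 38 [231. 193.] 193 [ 534.4 -229.7] [95.  75.3] 41.5 42.735324303289275
scene 38 [178. 194.] 100 [ 613.1 -332.1] [40.8 20.2] 64.6 47.572475298135984
scene 38 [207. 243.] 142 [ 656.8 -202. ] [105.8  57.8] 61.6 43.71845274839364
scene 60 [203. 221.] 723 [ 653.6 -201.3] [105.  60.] 61.5 96.57701691498276
scene 60 [190. 267.] 73 [ 758.3 -134.2] [12.8 38.4] 37.5 87.6058351579623
```

View pics/s7.png

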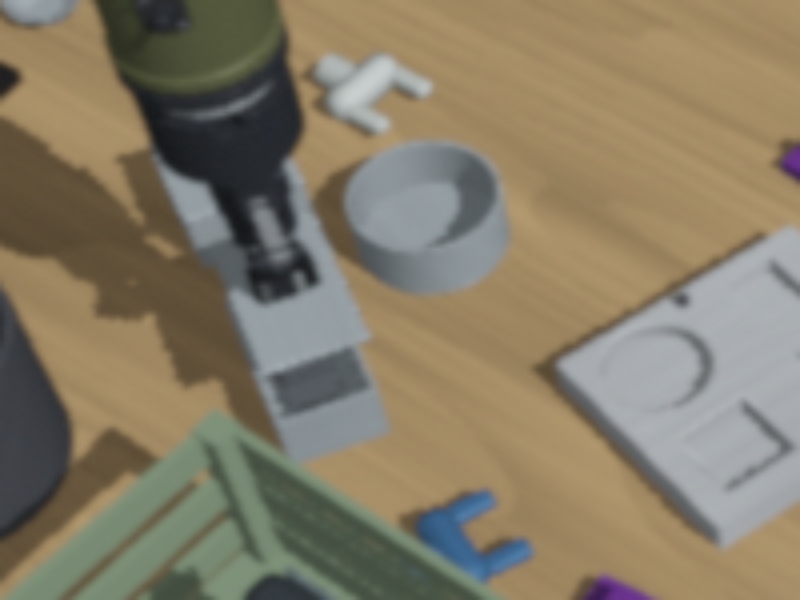

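Bar lid (px ~300,280) is level and aligned over the bar tub (~320,390). Lowering.

Emit:
{"method": "servo_tool", "body": {"series": [[[-0.5,-1,20,0,0,0,1],[0,0,14,0,0,0,1],[0,0,7,0,0,0,1],[0,0,6,0,0,0,1],[0,0,2,0,0,0,1],[0,0,0,0,0,0,1]]]}}

```text
t: 41.75
tcp_pos: [658.1, -204.6, 53.9]
tcp_rot: [0.247, 0.969, 0.0, 0.0]
contact_force: [-1.8, 0.8, 4.4]
opening: 0.119
gripper_force: 69.1
```

Emit:
{"method": "servo_tool", "body": {"series": [[[0,0,0,0,0,0,0.5],[0,0,0,0,0,0,0.5],[0,0,0,0,0,0,0.5],[0,0,-30,0,0,0,0.5],[0,0,-50,0,0,0,0.5],[0,0,0,0,0,0,0.5],[0,0,0,0,0,0,0.5]]]}}

```text
t: 42.62
tcp_pos: [657.8, -204.7, 132.6]
tcp_rot: [0.247, 0.969, -0.0, -0.0]
contact_force: [-0.1, 0.4, -0.8]
opening: 0.495
gripper_force: 0.0
```

```bash
python3 - <<'E'
from h import *
plan([('m',583.1,346.4,130)])
E
```

```text
at [ 657.8 -204.7  132.6] yaw 61.4 tiltz [-0. -0. -1.] open 0.50 grip 0 t 42.6
('m', 583.1, 346.4, 130) -> 12 x [27.5, 37.3, 0.2, 0, 0, 0]
```

Emit:
{"method": "servo_tool", "body": {"series": [[[27.5,37.3,0,0,0,0,0.5],[27.5,37.3,0,0,0,0,0.5],[27.5,37.3,0,0,0,0,0.5],[27.5,37.3,0,0,0,0,0.5],[27.5,37.3,0,0,0,0,0.5],[27.5,37.3,0,0,0,0,0.5],[27.5,37.3,0,0,0,0,0.5],[27.5,37.3,0,0,0,0,0.5],[27.5,37.3,0,0,0,0,0.5]]]}}

```text
t: 43.75
tcp_pos: [600.5, 209.6, 131.1]
tcp_rot: [0.247, 0.969, -0.001, -0.001]
contact_force: [0.4, -0.5, -0.1]
opening: 0.498
gripper_force: 0.0
```

```bash
python3 - <<'E'
from h import *
look()
plan([])
E
```

```text
tub_large 38 [443. 222.] 343 [ 530.1 -227.4] [90.2 92.1] 44.7
tub_square 38 [502. 195.] 1372 [ 581.7 -338.6] [75.1 74.7] 62.7
tub_bar 38 [428. 155.] 1480 [ 655.7 -204.4] [103.8  60.9] 61.3
at [598.3 218.9 131.2] yaw 61.8 tiltz [-0.004  0.005 -1.   ] open 0.50 grip 0 t 43.8
```

Emit:
{"method": "servo_tool", "body": {"series": [[[27.5,37.3,0,0,0,0,0.5],[27.5,37.3,0,0,0,0,0.5],[27.5,37.3,0,0,0,0,0.5],[0,0,20,0,0,0.05,0.5],[0,0,0,0,0,0,0.5],[0,0,0,0,0,0,0.5]]]}}

```text
t: 44.55
tcp_pos: [583.2, 345.0, 112.4]
tcp_rot: [0.272, 0.962, -0.001, -0.0]
contact_force: [0.4, -1.3, -0.2]
opening: 0.503
gripper_force: 0.0
```

```bash
python3 - <<'E'
from h import *
look(["lid_large"])
im,d,K,E,c=grab("scene"); P=cloud(d,K,E)
for lo,hi in((6,17),(26,40)):
  for cc,k,Q in comps(P,lo,hi,60,(310,400,390,470)): print("scene",lo,cc,k,*rect(Q),np.median(Q[:,2]))
plan([('m',583.1,346.4,14)])
E
```

```text
lid_large 6 [136. 202.] 1533 [581.6 344.7] [89.3 92.9] 49.8
scene 6 [435. 352.] 1419 [583.1 348.1] [94.4 91.1] 28.6 10.192097876027987
scene 26 [436. 347.] 119 [583.3 347.7] [13.5 35.9] 58.3 31.42310201718108
at [583.6 345.3 113.3] yaw 58.4 tiltz [ 0.001 -0.    -1.   ] open 0.50 grip 0 t 44.6
('m', 583.1, 346.4, 14) -> 3 x [0.3, 0.2, 33.1, 0, 0, 0]
```

Emit:
{"method": "servo_tool", "body": {"series": [[[1,0.5,40,0,0,0,0.5],[0,0,38,0,0,0,0.5],[0,0,20,0,0,0,0.5],[0,0,0,0,0,0,0.5],[0,0,0,0,0,0,1],[0,0,0,0,0,0,1],[0,0,0,0,0,0,1],[0,0,0,0,0,0,1],[0,0,0,0,0,0,1],[0,0,0,0,0,0,1]]]}}

```text
t: 45.9
tcp_pos: [583.4, 347.8, 16.8]
tcp_rot: [0.271, 0.962, 0.001, 0.001]
contact_force: [-0.9, -1.3, 6.4]
opening: 0.121
gripper_force: 71.1
```

Emit:
{"method": "servo_tool", "body": {"series": [[[0,0,-10,0,0,0,1],[0,0,-20,0,0,0,1],[0,0,-30,0,0,0,1],[0,0,-40,0,0,0,1],[0,0,-25,0,0,0,1],[0,0,0,0,0,0,1],[0,0,0,0,0,0,1]]]}}

```text
t: 46.78
tcp_pos: [581.7, 346.8, 139.1]
tcp_rot: [0.271, 0.962, -0.001, -0.0]
contact_force: [0.6, -0.3, -1.8]
opening: 0.117
gripper_force: 70.1
```

```bash
python3 - <<'E'
from h import *
look(["tub_large"])
plan([('m',530.1,-227.1,135)])
E
```

```text
tub_large 38 [443. 222.] 339 [ 530.4 -226.4] [91.7 90.9] 0.5
at [581.5 346.7 138.5] yaw 58.5 tiltz [-0.002 -0.001 -1.   ] open 0.12 grip 70 t 46.8
('m', 530.1, -227.1, 135) -> 13 x [-19.7, -39.7, 0.3, 0, 0, 0]
```

Emit:
{"method": "servo_tool", "body": {"series": [[[-19.7,-39.7,0,0,0,0,1],[-19.7,-39.7,0,0,0,0,1],[-19.7,-39.7,0,0,0,0,1],[-19.7,-39.7,0,0,0,0,1],[-19.7,-39.7,0,0,0,0,1],[-19.7,-39.7,0,0,0,0,1],[-19.7,-39.7,0,0,0,0,1],[-19.7,-39.7,0,0,0,0,1],[-19.7,-39.7,0,0,0,0,1]]]}}

```text
t: 47.95
tcp_pos: [545.8, -51.5, 138.6]
tcp_rot: [0.271, 0.962, -0.0, -0.001]
contact_force: [0.6, -0.1, -1.5]
opening: 0.116
gripper_force: 70.1
```

Emit:
{"method": "servo_tool", "body": {"series": [[[-19.7,-39.7,0,0,0,0,1],[-19.7,-39.7,0,0,0,0,1],[-19.7,-39.7,0,0,0,0,1],[-19.7,-39.7,0,0,0,0,1],[0,0,20,0,0,0,1],[0,0,15,0,0,0,1],[0,0,0,0,0,0,1],[0,0,0,0,0,0,1]]]}}

```text
t: 48.95
tcp_pos: [531.3, -225.9, 104.9]
tcp_rot: [0.271, 0.963, 0.0, -0.0]
contact_force: [-0.3, 0.7, -0.6]
opening: 0.115
gripper_force: 70.2
```

```bash
python3 - <<'E'
from h import *
look(["tub_large"])
plan([('m',530.1,-227.1,55)])
im,d,K,E,c=grab("scene"); save("s8.png",cv2.resize(im[110:270,160:360],None,fx=4,fy=3.75)); P=cloud(d,K,E)
for lo,hi in((38,50),(80,110)):
  for cc,k,Q in comps(P,lo,hi,60,(130,270,170,320)): print("scene",lo,cc,k,*rect(Q),np.median(Q[:,2]))
E
```

```text
at [ 531.5 -226.1  105.2] yaw 58.6 tiltz [ 0.001 -0.    -1.   ] open 0.12 grip 70 t 49.0
('m', 530.1, -227.1, 55) -> 2 x [0.3, -0.8, 25.1, 0, 0, 0]
scene 38 [190. 188.] 410 [ 580.6 -335.3] [78.3 75.1] 63.8 47.729410837031566
scene 38 [175. 180.] 98 [ 587.8 -367.8] [58.7 29.8] 13.9 47.95390738406301
scene 38 [237. 201.] 143 [ 537.5 -212.9] [68.4 90.6] 54.3 43.121949304559784
scene 38 [206. 233.] 735 [ 655.  -202.4] [109.8  60.6] 61.3 47.707646600912604
scene 80 [232. 179.] 797 [ 531.9 -224.1] [88.6 92.8] 47.9 98.92460662195396
scene 80 [188. 266.] 126 [ 760.8 -131.2] [23.6 51.3] 39.0 97.36793509291755
```

View pics/s8.png

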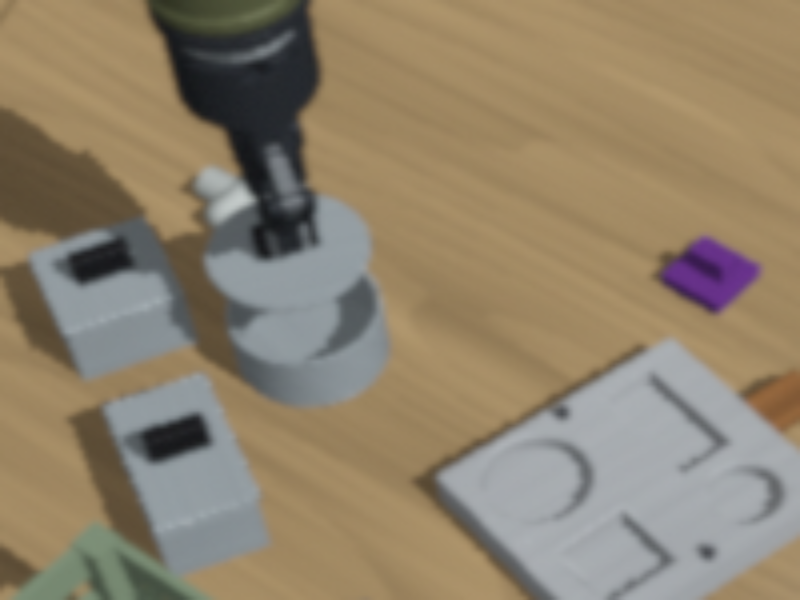

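Square and bar tubs are closed (px ~110,300 and ~185,470); large lid (~290,250) is over its tub. Lowering.

Emit:
{"method": "servo_tool", "body": {"series": [[[0.5,-1,22,0,0,0,1],[0,0,14,0,0,0,1],[0,0,7,0,0,0,1],[0,0,6,0,0,0,1],[0,0,2,0,0,0,1],[0,0,0,0,0,0,1]]]}}

```text
t: 49.8
tcp_pos: [530.2, -227.1, 54.8]
tcp_rot: [0.271, 0.962, 0.0, 0.0]
contact_force: [-2.3, 1.8, 5.5]
opening: 0.118
gripper_force: 70.9
```

```bash
python3 - <<'E'
from h import *
plan([('m',530.1,-227.1,55)]); print(ctrl.get_state()["contact_force"])
E
```

```text
at [ 530.2 -227.1   54.8] yaw 58.5 tiltz [ 0.001 -0.    -1.   ] open 0.12 grip 71 t 49.8
('m', 530.1, -227.1, 55) -> 1 x [0.1, -0.0, -0.2, 0, 0, 0]
[-2.25958388  1.83268072  5.48097967]
```

Home. Release, rise clear, and verify all four tubs.

Emit:
{"method": "servo_tool", "body": {"series": [[[0,0,0,0,0,0,0.5],[0,0,0,0,0,0,0.5],[0,0,0,0,0,0,0.5],[0,0,-30,0,0,0,0.5],[0,0,-50,0,0,0,0.5],[20,35,-20,0,0,0,0.5],[20,35,-20,0,0,0,0.5],[20,35,0,0,0,0,0.5],[20,35,0,0,0,0,0.5],[20,35,0,0,0,0,0.5]]]}}

```text
t: 51.05
tcp_pos: [536.2, -24.6, 173.9]
tcp_rot: [0.272, 0.962, 0.0, 0.0]
contact_force: [0.9, -0.6, 0.9]
opening: 0.493
gripper_force: 0.0
```

Emit:
{"method": "servo_tool", "body": {"series": [[[20,35,0,0,0,0,0.5],[0,0,0,0,0,0,0.5],[0,0,0,0,0,0,0.5]]]}}

```text
t: 51.42
tcp_pos: [537.4, 13.9, 173.7]
tcp_rot: [0.271, 0.962, -0.0, -0.0]
contact_force: [-0.0, -2.0, -0.1]
opening: 0.499
gripper_force: 0.0
```

```bash
python3 - <<'E'
from h import *
plan([])
im,d,K,E,c=grab("top"); P=cloud(d,K,E); save("t9.png",im)
T=dict(large=(530,-227),small=(450,339),square=(582,-337.5),bar=(658,-203.5))
for n,e in T.items():
    for lo,hi in((12,38),(46,54),(62,80)):
        for cc,k,Q in comps(P,lo,hi,40):
            r=rect(Q)
            if np.hypot(*(r[0]-e))<50:
                A=np.c_[Q[:,:2]-Q[:,:2].mean(0),np.ones(len(Q))]; f=np.linalg.lstsq(A,Q[:,2],rcond=None)[0]
                print(n,lo,cc,k,*r,"z %.1f"%np.median(Q[:,2]),"slope",f[:2].round(3))
E
```

```text
at [537.4  13.9 173.7] yaw 58.5 tiltz [-0.    -0.001 -1.   ] open 0.50 grip 0 t 51.4
large 12 [424. 238.] 135 [ 509.2 -201.6] [82.  26.5] 40.5 z 25.3 slope [-0.076  0.125]
large 46 [444. 223.] 1856 [ 530.  -228.8] [92.7 93.6] 56.0 z 49.6 slope [-0.001 -0.003]
large 62 [446. 220.] 147 [ 530.  -229.2] [12.2 36.6] 59.0 z 70.9 slope [-0.004 -0.037]
small 12 [146. 274.] 145 [441.2 318. ] [25.3 66.4] 67.3 z 23.4 slope [-0.05  -0.215]
small 46 [129. 268.] 982 [449.5 337.8] [71.5 70.3] 35.5 z 49.1 slope [0.001 0.   ]
small 62 [125. 267.] 165 [449.2 337.7] [12.9 37.6] 38.1 z 70.5 slope [0.134 0.094]
square 12 [489. 206.] 238 [ 574.8 -313.9] [101.6  51.1] 18.2 z 25.5 slope [-0.013  0.009]
square 46 [503. 195.] 1407 [ 581.7 -338.8] [75.  76.2] 63.2 z 49.6 slope [-0.002  0.003]
square 62 [507. 192.] 154 [ 581.  -338.4] [12.4 37.2] 62.8 z 71.2 slope [-0.047 -0.09 ]
bar 12 [419. 171.] 220 [ 633.1 -190. ] [99.6  3.8] 62.0 z 24.8 slope [-2.005  1.091]
bar 46 [428. 156.] 1559 [ 655.4 -204.2] [103.7  61. ] 61.9 z 49.5 slope [ 0.001 -0.   ]
bar 62 [430. 152.] 136 [ 654.5 -204.8] [11.9 35.6] 61.4 z 71.2 slope [ 0.027 -0.049]
```

View pics/t9.png

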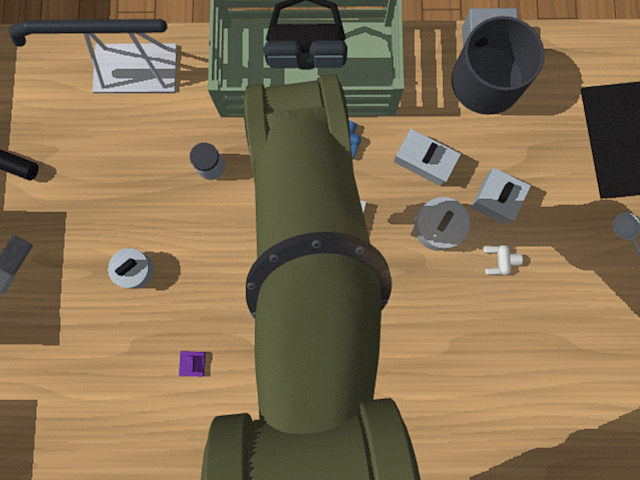

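The picture shows all four tubs closed level: small (129,268), large (444,223), square (503,195), bar (428,156). The bystanders are in place, so I'm handing in.

```bash
python3 -c "
from cell import ctrl
print(ctrl.finish_job())"
```

```text
the job is handed in; nothing more can be done
None
```

I laid the small, square and bar castings lug up in their own tubs (the large one was absent), closed all four tubs with their matching lids, and handed the job in at about 51 s; the last top view showed every lid home and level, but `finish_job` returned no verdict.

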